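Lock the lathe spindle: feel for the index groove with the locking pin

ROBOT

A 6-joint arm with a two-finger parallel gripper is mounted at the origin on the work surface. World frame = base frame: x ahead of the robot, y to its left, z up, the work surface at z = 0. Lengths are in m, angles in degrees, forces in N, time in s.
With the tool pointing down it reaches from about 0.275 to 0.825 m from the base axis. Payload 4.9 kg.
Tool frame: the origin (TCP) lies midway between the tips of the shut fingers; the grasp point (between the pads) lies 19 mm behind it; z points along the fingers, y is the direction in which the jaws open and shut (so a half turn about z gives the same grasp; the last joint's range is limited). The gripper opens to 85 mm and grips with 20 to 120 N. Pads are 22 mm wide; open, the fingers measure 114 mm over their backs; the gripper's body (76 mm by 85 mm) begins 54 mm behind the grasp point. The pads swing forward as they close: fully open they stand 13 mm farther back than shut.
Start: joints at [-7.689, 18.69, -11.035, 60.275, 0, 82.311], TCP at [0.55, 0, 0.197] pointing down, gripper open.
Joint ranges: [-152.03, 152.03], [-55.5, 102.48], [-74.3, 77.21], [-110.64, 120.58], [-84.22, 78.4], [-180, 180]. Speed limits (degrees/s): [147.25, 147.25, 180, 180, 180, 180].

INTERFACE

Orientations are given as [roll, pitch, yaw] about the fixed x, y, z axes, in that order (R = Rz(yaw) Ry(pitch) Rx(roll)).
In Python, from bench import arm gives the robot as it stands. The module is installed in compiled form; this text tells all that it offers.
- The arm moves only by the tool send_rows, never from a script. Its argument "series" is one flat list of numbers, 6 for each row, row after row: the shift along the tool's x, y, z in m, then the turn, a rotation vector about the tool's x, y, z in rad. In form: [x, y, z, ax, ay, az, x, y, z, ax, ay, az, ...]. A call has 1 to 8 rows; each row is the pose to reach, as a shift and turn from the pose measured when the call began, along the tool's axes at that moment; what a row does not reach only later rows make up. A row lasts 1/10 s, in which the tool goes at most 50 mm and 8.59 degrees, less where a joint would pass 70% of its speed; a pose out of reach is approached as far as the arm can. A call with a gripper value outside its range is refused whole. "grip" is the closure, from 0 (fully open) to 1 (shut), set as the call begins (left out, the last holds). The fingers move at their own pace and stop on an object; "newtons" is the grip in N (left out, the last holds). Time passes only in rows, so rows that repeat a pose let the fingers close. It gives the time, the measured TCP pose, the force and the opening at its end, in the units of the state.
- arm.observe(): the state, without advancing time (a new reading comes with each control period).
- arm.snapshot(name): name is "scene" or "side" or "wrist"; returns a dict with "img" (400x640x3 uint8, red, green, blue), "camera_matrix" (3x3 intrinsics, pixels), "pose" (4x4, takes a point from camera to world coordinates). Camera axes: x right, y up, looking along -z (the intrinsics and any distortion apply to the point x, -y, -z); pixel columns grow to the right and rows downward; lengths in m; the calibration is good to about 2 mm. A picture is of the moment at which its call begins. There is no depth.
- arm.finish_job(): hands the job in, once; it reports no verdict.
The state is a dict: "clock": time; "joint_positions": joint angles; "qd": joint speeds; "effort": joint torques, N m; "position": TCP position; "tool_rot": TCP orientation; "contact_force": force on the tool from outside, world axes, zero at the start; "ft_torque": the same for the moment, N m; "opening": finger opening in m.
Only numpy, scipy, OpenCV 4.12 (cv2) and the standard library are available. Lean on these libraries where they do the work, as an engineer would, in place of code of your own. Each camera call takes 0.05 s, during which the arm holds its last target. There are 200 camera calls.

TASK

Lock the lathe's spindle, so that the faceplate can be unscrewed later. The locking pin lies flat in the tray: lean it, knob up, in the free groove of the sloping rack and let go of it there, so that you can take it again by its knob and hold it upright. Then put its tip through the slot in the lathe's round guard and drag it lightly over the rim of the index wheel inside until it drops into the groove hidden there; stop, let the pin down to the bottom of the groove, leave it standing in it, and leave everything else on the bench in its place.

Things in the scene. Friction and masses are not known exactly. Their poses are not given: they have to be found in the camera images.
- pin_knob (a point): Locking pin: steel rod 9 mm thick with an eight-sided light wooden knob (22 mm across flats, 28 mm long) on one end; 110 mm long in all, 55 to 95 g. This point is the knob's centre, on the axis, 96 mm from the tip; z runs from tip to knob. At the start it lies in the tray on a flat of the knob, its axis rising 5 degrees to the knob, which points roughly to -y of the bench.
- pin_tip (a point): Middle of the flat end of the locking pin's tip, same axes as pin_knob. The rod is 82 mm long from here to the underside of the knob; its last 3 mm taper from 9 to 6 mm.
- tray: Open dark wooden tray fixed on the bench, 180 (x) by 150 mm (y), walls 30 mm high and 6 mm thick, floor 6 mm thick; origin at the centre of its underside, z up. The locking pin lies in its -x half, a spur drive centre in the other.
- rack: Sloping wooden rack, fixed on the bench, 92 mm (x) by 131 mm (y); origin under its middle, z up. Its face rises at 45 degrees towards -x and has two V-grooves running up the slope, 70 mm apart along y. A plain steel knock-out rod, 115 mm long and fixed, lies in the -y groove (its top is 108 mm above the bench); the +y groove is free.
- rack_groove (a point): Foot of the free groove (frame as the rack's): where the middle of the pin's tip rests against the foot board when the pin lies in the groove. From here the pin's axis rises at 45 degrees towards -x. The groove carries the first 66 mm of the rod; the knob stands free beyond its upper end, its centre 68 mm to -x and 68 mm higher than this point.
- wheel_centre (a point): Centre of the lathe's index wheel, on the spindle axis, 115 mm above the bench; z up, y along the spindle towards the wooden drum body on the faceplate. The wheel is iron, radius 85 mm, 26 mm wide, inside the guard. Its rim is smooth but for one groove straight across it, 11 mm wide, 16 mm deep, its walls radial: somewhere within 17 degrees of the top, out of sight.
- lathe: Small wood lathe, fixed; origin on the bench below wheel_centre, same axes. Round green guard over the wheel, outer radius 109 mm, 71 mm wide. The slot in its crown is 16 mm wide (y), centred over the wheel, and runs along x to 28 degrees either side of the top; soft bristles close it to the eye but do not resist. The rim lies 21 mm below the sheet. The spindle stays still under a light touch.
- mallet: Bystander: a dark turned wooden mallet standing on its head, 74 mm in diameter, 190 mm high; origin at the centre of its underside.
- hoop: Bystander: a light wooden drum hoop lying flat, 150 mm in diameter, 35 mm high; origin at the centre of its underside.
- glue: Bystander: a white glue bottle, 54 mm in diameter, 150 mm high; origin at the centre of its underside.
- jar: Bystander: a glass jar with a steel lid, 64 mm in diameter, 75 mm high; origin at the centre of its underside.
- wrench: Bystander: a steel wrench, 170 mm long, lying flat; origin on its underside.
- bobbin: Bystander: a small turned wooden spool, 52 mm in diameter, 66 mm high; origin at the centre of its underside.
- spur: Bystander: a steel spur drive centre, 18 mm in diameter, 67 mm long, lying in the tray along its y axis; origin on its underside near its middle.
Mind the look-alikes: they are no part of the job. What is meant by the part that bears pin_knob is not orange, and is the larger of those in its own colour.

How it is judged:
By the outcome, as a careful person would: the job done as asked, in the order asked, and still so for the second after the job is handed in, with the robot touching nothing.
It also fails if it takes over 72 s, if anything falls off the work surface, if the arm or the gripper's body presses on something with over 40 N, if the wrist force passes 120 N, or if a joint passes its speed limit or range.

## Working session

There is one attempt and no reset: what is moved stays moved. The work goes in short steps, Python scripts to look and compute and a tool call to move; the robot and the scene stay as the last step left them, time stands still between calls to the robot, and variables do not carry over. Pictures are saved under pics/ and viewed, about 8 in all and at most 12, crops included, and the job is handed in when it is done.

Besides the shell and the picture viewer there is one more tool, called after ">>>" by a JSON object that holds its "method" and its "body". send_rows: Moves the arm, as the interface text tells. Its arguments: {"type":"object","properties":{"series":{"type":"array"},"grip":{"type":"number"},"newtons":{"type":"number"}},"required":["series"]}

```bash
mkdir -p pics; python3 - <<'E'
from bench import arm
import cv2, numpy as np, pickle
d={}
for n in ["scene","side","wrist"]:
    s=arm.snapshot(n); d[n]=s; cv2.imwrite(f"pics/{n}0.png",s["img"][:,:,::-1]); print(n,s["camera_matrix"].round(1).tolist(),s["pose"].round(3).tolist(),[k for k in s])
pickle.dump(d,open("s0.pkl","wb")); print(arm.observe())
a=np.vstack([d["scene"]["img"],d["side"]["img"]])
E
```

```text
scene [[397.3, 0.0, 321.4], [0.0, 397.3, 194.1], [0.0, 0.0, 1.0]] [[-0.898, -0.301, 0.321, 0.894], [0.44, -0.626, 0.643, 0.63], [0.008, 0.719, 0.695, 0.836], [0.0, 0.0, 0.0, 1.0]] ['img', 'camera_matrix', 'pose']
side [[491.2, 0.0, 326.6], [0.0, 491.2, 206.8], [0.0, 0.0, 1.0]] [[0.973, 0.134, -0.186, 0.317], [-0.229, 0.525, -0.82, -1.109], [-0.012, 0.841, 0.542, 0.763], [0.0, 0.0, 0.0, 1.0]] ['img', 'camera_matrix', 'pose']
wrist [[316.2, 0.0, 322.0], [0.0, 316.2, 198.3], [0.0, 0.0, 1.0]] [[1.0, -0.001, 0.001, 0.55], [0.001, 0.95, 0.311, 0.08], [-0.001, -0.311, 0.95, 0.374], [0.0, 0.0, 0.0, 1.0]] ['img', 'camera_matrix', 'pose']
{'clock': 0.15, 'joint_positions': array([-7.68813646e+00,  1.87230840e+01, -1.10767926e+01,  6.02721201e+01,
       -1.37026679e-03,  8.23124417e+01]), 'qd': array([ 0.04005297, -0.13813731,  0.10784158, -0.12695745,  0.0783313 ,
       -0.04352237]), 'effort': array([ 1.04211274e-03, -4.43704247e+01,  2.62664723e+01,  1.04285317e-02,
       -1.23322516e-04, -3.51401161e-05]), 'position': array([5.49551784e-01, 7.30020226e-05, 1.96789048e-01]), 'tool_rot': array([-1.79928467e+02, -8.27311694e-03,  8.99994176e+01]), 'contact_force': array([ 0.43442794, -0.45469226, -0.39187507]), 'ft_torque': array([-0.05703887,  0.02508476,  0.02091454]), 'opening': 0.08528043014089608}
```

View pics/scene0.png

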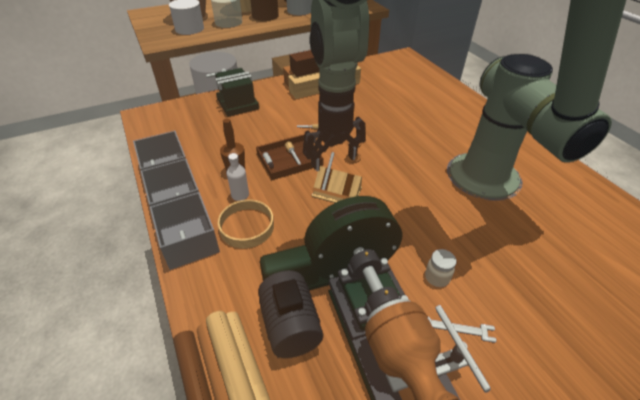

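View pics/side0.png

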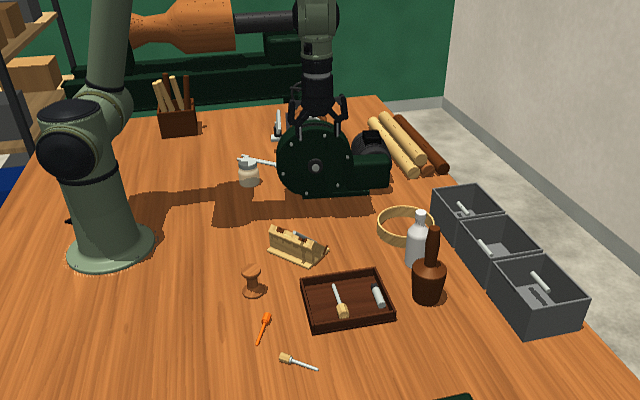

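The side view shows the pin in the tray at about (340,300) with its knob at (343,311), the spur at (378,296) and the rack at (297,246). The guard is at (318,158). Look-alikes: an orange pin on the bench (264,327) and a small pale-knobbed pin on the bench (298,362). My choice is the pale, larger one in the tray. I'll check it in a close crop.

```bash
cat > h.py <<'E'
import numpy as np, cv2, pickle
from bench import arm
from scipy.spatial.transform import Rotation as Ro
def snap(n,name=None):
    s=arm.snapshot(n)
    if name: cv2.imwrite(f"pics/{name}.png",s["img"][:,:,::-1])
    return s
def ray(s,u,v):
    K=s["camera_matrix"];P=s["pose"]
    d=np.array([(u-K[0,2])/K[0,0],-(v-K[1,2])/K[1,1],-1.])
    return P[:3,3],P[:3,:3]@d
def plane(s,u,v,z):
    o,d=ray(s,u,v);return o+d*(z-o[2])/d[2]
def proj(s,p):
    K=s["camera_matrix"];P=s["pose"];c=P[:3,:3].T@(np.asarray(p)-P[:3,3])
    return np.array([K[0,0]*c[0]/-c[2]+K[0,2],K[1,1]*-c[1]/-c[2]+K[1,2]])
def tri(l):  # list of (snap,u,v)
    A=np.zeros((3,3));b=np.zeros(3)
    for s,u,v in l:
        o,d=ray(s,u,v);d=d/np.linalg.norm(d);M=np.eye(3)-np.outer(d,d);A+=M;b+=M@o
    return np.linalg.solve(A,b)
def toolrel(p,rot=None):
    """target TCP world pos (+R) -> row in tool axes"""
    o=arm.observe();R=Ro.from_euler('xyz',o["tool_rot"],degrees=True)
    t=R.inv().apply(np.asarray(p)-o["position"])
    r=(R.inv()*rot).as_rotvec() if rot is not None else np.zeros(3)
    return np.r_[t,r].round(4)
E
python3 - <<'E'
from h import *
d=pickle.load(open("s0.pkl","rb"))
s=d["side"]
for n,u,v,z in [("knob",343,311,.02),("tip",336,285,.012),("rack",297,246,.05),("guardaxis",316,168,.115),("orange",264,327,.01),("small",298,362,.01),("bobbin",253,292,0),("glue",415,265,0),("mallet",429,300,0),("jar",248,184,0)]: print(n,plane(s,u,v,z).round(3))
im=s["img"][:,:,::-1]
a=cv2.resize(im[215:385,225:425],None,fx=4,fy=3.5,interpolation=cv2.INTER_CUBIC)
a=cv2.resize(im[220:380,225:425],(800,600) if 0 else (750,600),interpolation=cv2.INTER_CUBIC)
cv2.imwrite("pics/crop1.png",a)
E
```

```text
knob [ 0.514 -0.386  0.02 ]
tip [ 0.522 -0.295  0.012]
rack [ 0.455 -0.18   0.05 ]
guardaxis [0.557 0.073 0.115]
orange [ 0.347 -0.381  0.01 ]
small [ 0.399 -0.486  0.01 ]
bobbin [ 0.337 -0.26  -0.   ]
glue [ 0.727 -0.259  0.   ]
mallet [ 0.712 -0.38   0.   ]
jar [0.374 0.233 0.   ]
```

View pics/crop1.png

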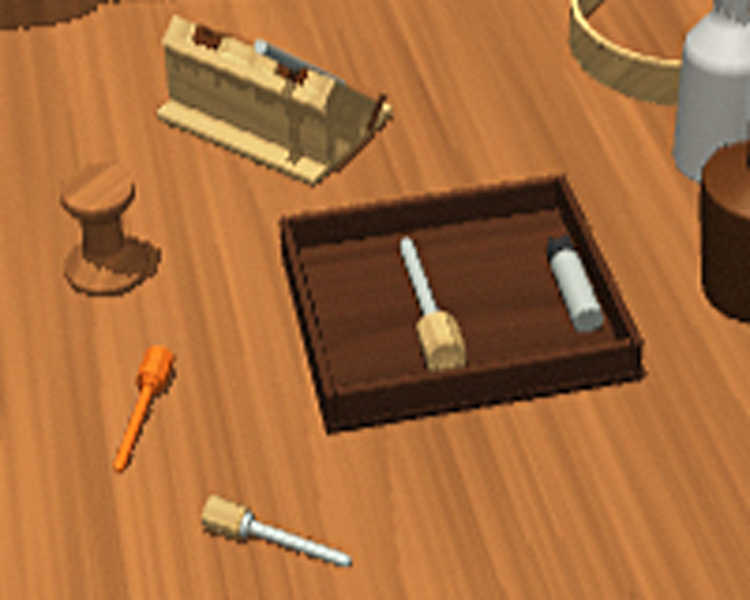

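View pics/wrist0.png

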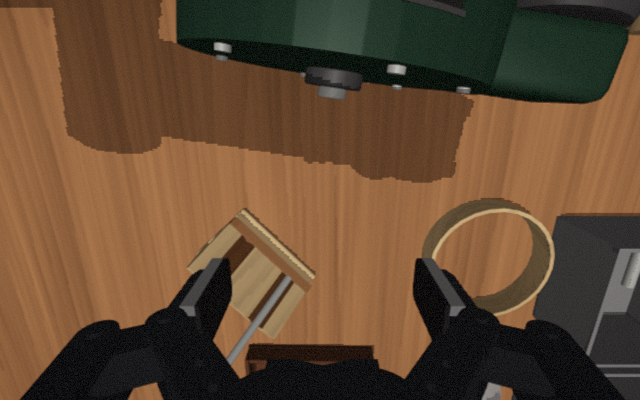

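The crop confirms it: the larger, pale-knobbed pin in the tray (crop: knob (440,338), tip (407,242)). The wrist view shows the rack turned about 45° at (255,270), with its foot board to the upper right. The free groove is the upper-left one. Next I'll move above the tray and rack.

>>> {"method": "send_rows", "body": {"series": [-0.05,0,-0.05,0,0,0,-0.1,-0.02,-0.08,0,0,0,-0.15,-0.04,-0.08,0,0,0,-0.2,-0.06,-0.08,0,0,0,-0.24,-0.07,-0.08,0,0,0,-0.24,-0.07,-0.08,0,0,0,-0.24,-0.07,-0.08,0,0,0]}}

```text
clock: 0.85
position: [0.4785, -0.2431, 0.2766]
tool_rot: [-179.9, 0.0, 89.7]
contact_force: [-0.2, 0.1, -0.5]
opening: 0.0853
```

```bash
python3 - <<'E'
from h import *
s=snap("wrist","w1"); pickle.dump(s,open("w1.pkl","wb")); o=arm.observe(); print(o["clock"],o["position"],o["tool_rot"])
print(s["pose"].round(3).tolist())
E
```

```text
0.9 [ 0.47893223 -0.24130998  0.27650442] [-1.79904366e+02 -3.88932262e-02  8.98069180e+01]
[[1.0, 0.004, 0.003, 0.479], [-0.005, 0.95, 0.312, -0.163], [-0.002, -0.312, 0.95, 0.454], [0.0, 0.0, 0.0, 1.0]]
```

View pics/w1.png

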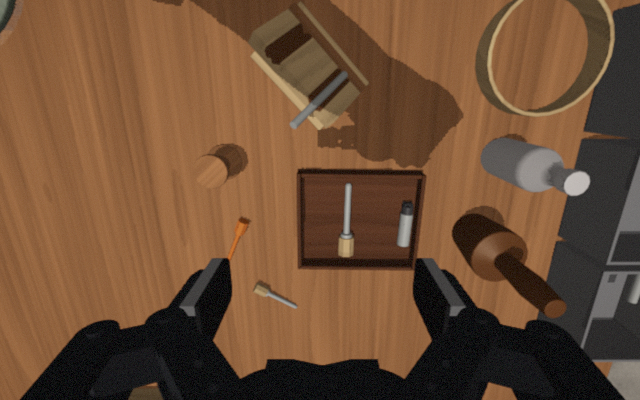

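```bash
python3 - <<'E'
from h import *
s=pickle.load(open("w1.pkl","rb")); im=s["img"]
a=im[0:140,240:380]; b=im[160:280,290:430]
A=cv2.resize(a,None,fx=4,fy=4,interpolation=cv2.INTER_CUBIC)
w0=pickle.load(open("s0.pkl","rb"))["wrist"]["img"][200:400,180:330]
B=cv2.resize(w0,None,fx=1.6,fy=2.8) if 0 else cv2.resize(w0,(225,300))
C=np.zeros((560,800,3),np.uint8); C[:560,:560]=A; C[:300,560:785]=B
cv2.imwrite("pics/crop2.png",C[:,:,::-1])
# pin masks
h=cv2.cvtColor(im,cv2.COLOR_RGB2HSV)
sub=np.zeros(im.shape[:2],bool); sub[175:265,305:390]=True
kn=(h[...,0]>10)&(h[...,0]<30)&(h[...,2]>110)&(h[...,1]>70)&sub
ro=(h[...,1]<60)&(h[...,2]>90)&sub
for n,m in(("knob",kn),("rod",ro)):
    nc,l,st,ce=cv2.connectedComponentsWithStats(m.astype(np.uint8)); i=1+np.argmax(st[1:,4]); ys,xs=np.where(l==i)
    print(n,st[i],ce[i]); 
    r=[(y,xs[ys==y].mean().round(1),np.ptp(xs[ys==y])+1) for y in np.unique(ys)]; print(r[::4],r[-1])
# tray corners outer approx at rim z=.03
for u,v in [(298,170),(425,171),(298,271),(420,271)]: print(plane(s,u,v,.03).round(4))
E
```

```text
knob [338 238  16  19 277] [345.49097473 247.16606498]
[(np.int64(238), np.float64(343.0), np.int64(14)), (np.int64(242), np.float64(346.0), np.int64(15)), (np.int64(246), np.float64(345.5), np.int64(16)), (np.int64(250), np.float64(345.5), np.int64(16)), (np.int64(254), np.float64(345.0), np.int64(15))] (np.int64(256), np.float64(345.5), np.int64(10))
rod [341 183  11  56 375] [346.86666667 211.58133333]
[(np.int64(183), np.float64(347.5), np.int64(4)), (np.int64(187), np.float64(348.0), np.int64(7)), (np.int64(191), np.float64(348.0), np.int64(7)), (np.int64(195), np.float64(347.5), np.int64(6)), (np.int64(199), np.float64(347.5), np.int64(6)), (np.int64(203), np.float64(347.0), np.int64(7)), (np.int64(207), np.float64(347.0), np.int64(7)), (np.int64(211), np.float64(347.0), np.int64(7)), (np.int64(215), np.float64(346.5), np.int64(6)), (np.int64(219), np.float64(346.5), np.int64(6)), (np.int64(223), np.float64(346.5), np.int64(6)), (np.int64(227), np.float64(346.5), np.int64(6)), (np.int64(231), np.float64(346.0), np.int64(7)), (np.int64(235), np.float64(346.0), np.int64(11))] (np.int64(238), np.float64(346.5), np.int64(8))
[ 0.4454 -0.261   0.03  ]
[ 0.6194 -0.2632  0.03  ]
[ 0.441  -0.4185  0.03  ]
[ 0.6269 -0.4192  0.03  ]
```

View pics/crop2.png

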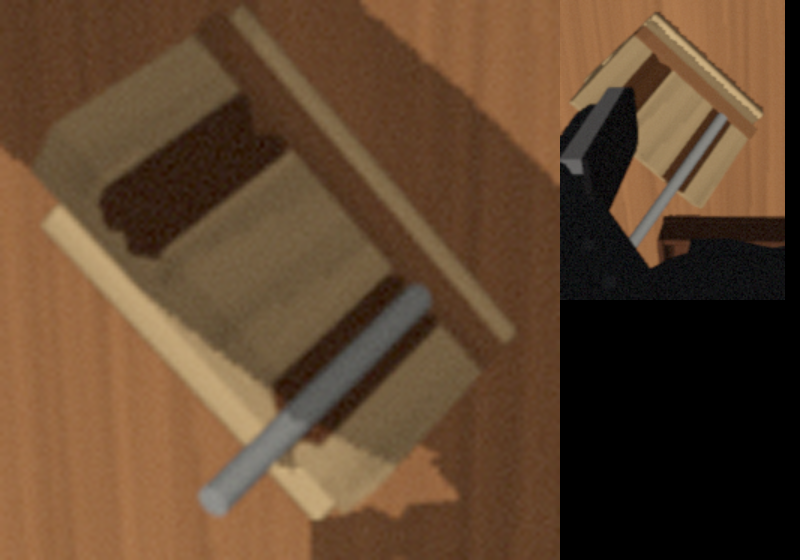

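```bash
python3 - <<'E'
from h import *
s=pickle.load(open("w1.pkl","rb")); d=pickle.load(open("s0.pkl","rb")); w0=d["wrist"]
print("tri foot",tri([(s,345.3,73.5),(w0,286.7,279.5)]).round(4))
f=plane(s,345,73.5,.023); t=plane(s,293.75,125,.1045); v=t-f; print(f.round(4),t.round(4),np.hypot(*v[:2]).round(4)); 
yaw=np.arctan2(-v[1],-v[0]); print("yaw",np.degrees(yaw))
# foot-board lines -> y direction (board top edge in crop2)
def c(u,v): return 240+u/4,v/4
a=plane(s,*c(240,10),.03);b=plane(s,*c(507,335),.03); e=a-b; print("board",np.degrees(np.arctan2(e[1],e[0]))-90,np.linalg.norm(e))
a=plane(s,*c(45,222),.0);b=plane(s,*c(320,515),.0); e=a-b; print("base -x edge",np.degrees(np.arctan2(e[1],e[0]))-90,np.linalg.norm(e))
y=np.array([-np.sin(yaw),np.cos(yaw),0]); g=f+.07*y; print("groove foot",g.round(4),proj(s,g),"crop",(proj(s,g)-[240,0])*4)
x=np.array([np.cos(yaw),np.sin(yaw),0]); 
for L in (20,66,96): p=g+(-x+[0,0,1])*L/1000/2**.5; print(L,p.round(4),(proj(s,p)-[240,0])*4)
# pin
k=plane(s,345.5,245,.0185); tp=plane(s,348,183.5,.010); print("knob",k.round(4),"tip",tp.round(4),np.linalg.norm(k-tp), np.degrees(np.arctan2(*(k-tp)[[1,0]])))
# guard slot from scene later: spot in side: hub
E
```

```text
tri foot [ 0.5068 -0.138   0.0322]
[ 0.508  -0.1378  0.023 ] [ 0.4482 -0.1941  0.1045] 0.0821
yaw 43.27573649376871
board 42.26129823477174 0.1215166544307753
base -x edge 43.3926335974395 0.13068967773006504
groove foot [ 0.46   -0.0868  0.023 ] [306.36861889  28.82023714] crop [265.47447557 115.28094857]
20 [ 0.4497 -0.0965  0.0371] [229.08700023 142.60148548]
66 [ 0.4261 -0.1188  0.0697] [137.23025196 211.56960314]
96 [ 0.4106 -0.1333  0.0909] [ 70.28078955 261.83676902]
knob [ 0.5135 -0.3807  0.0185] tip [ 0.5159 -0.286   0.01  ] 0.09504796419289378 -91.4943679056971
```

```bash
cat >> h.py <<'E'
def tool(dirdeg,tilt):
    """tool z tilted by tilt from down toward horizontal heading dirdeg; tool x forward/up"""
    a,t=np.radians(dirdeg),np.radians(tilt); h=np.array([np.cos(a),np.sin(a),0]); u=np.array([0,0,1.])
    z=np.sin(t)*h-np.cos(t)*u; x=np.cos(t)*h+np.sin(t)*u
    return Ro.from_matrix(np.c_[x,np.cross(z,x),z])
E
python3 - <<'E'
from h import *
R=tool(88.5,25); z=R.as_matrix()[:,2]; k=np.array([.5135,-.3807,.0185]); T=k+.006*z
print(T,R.as_euler('xyz',degrees=True))
for b in (.09,0): print(toolrel(T-b*z,R).tolist())
E
```

```text
[ 0.51356638 -0.37816516  0.01306215] [180.  -25.   88.5]
[-0.1749, 0.0345, 0.1817, -0.0066, 0.4357, 0.0221]
[-0.1369, 0.0355, 0.2633, -0.0066, 0.4357, 0.0221]
```

>>> {"method": "send_rows", "body": {"series": [-0.045,0.01,0.02,0,0.14,0.01,-0.09,0.02,0.04,0,0.28,0.02,-0.13,0.034,0.07,-0.006,0.42,0.022,-0.16,0.0345,0.11,-0.0066,0.436,0.022,-0.175,0.0345,0.15,-0.0066,0.436,0.022,-0.175,0.0345,0.18,-0.0066,0.436,0.022,-0.175,0.0345,0.1817,-0.0066,0.436,0.022,-0.175,0.0345,0.1817,-0.0066,0.436,0.022], "grip": 0.45, "newtons": 40}}

```text
clock: 1.7
position: [0.513, -0.4145, 0.0946]
tool_rot: [-179.9, -25.1, 88.6]
contact_force: [-1.1, 0.3, 0.1]
opening: 0.0469
```

```bash
python3 - <<'E'
from h import *
s=snap("wrist","w2")
R=tool(88.5,25); z=R.as_matrix()[:,2]; k=np.array([.5135,-.3807,.0185]); T=k+.006*z
print(toolrel(T,R).tolist(), arm.observe()["joint_positions"].round(1)); print("knob,tip px",proj(s,k),proj(s,[.5159,-.286,.01]))
E
```

```text
[-0.0015, -0.0011, 0.0913, 0.0002, 0.0003, 0.002] [-53.2  51.7  26.2  84.6  15.2  35.5]
knob,tip px [321.4206995  194.76202736] [321.60793933  94.59549456]
```

View pics/w2.png

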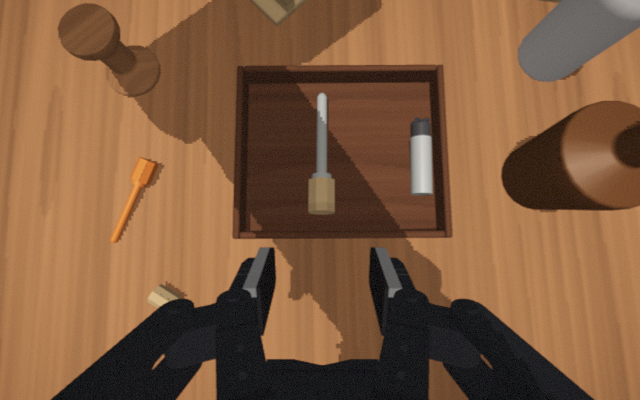

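The knob at (321,195) and tip at (322,95) match the prediction of (321,195)/(322,95) to within a pixel. Now I descend and close.

>>> {"method": "send_rows", "body": {"series": [-0.001,-0.001,0.03,0,0,0.002,-0.0015,-0.001,0.06,0,0,0.002,-0.0015,-0.001,0.08,0,0,0.002,-0.0015,-0.001,0.091,0,0,0.002,-0.0015,-0.001,0.091,0,0,0.002,-0.0015,-0.001,0.091,0,0,0.002]}}

```text
clock: 2.35
position: [0.5148, -0.3793, 0.0155]
tool_rot: [179.9, -24.8, 88.6]
contact_force: [0.2, -1.0, 0.2]
opening: 0.0467
```

>>> {"method": "send_rows", "body": {"series": [0,0,0,0,0,0,0,0,0,0,0,0,0,0,0,0,0,0,0,0,0,0,0,0,0,0,0,0,0,0,0,0,0,0,0,0], "grip": 1}}

```text
clock: 2.95
position: [0.5147, -0.3792, 0.0153]
tool_rot: [179.9, -24.9, 88.6]
contact_force: [-0.1, 0.3, 0.4]
opening: -0.0003
```

```bash
python3 - <<'E'
from h import *
s=snap("wrist","w3"); d=snap("side","sd3")
a=s["img"][100:400,170:470]; b=cv2.resize(d["img"][255:345,285:405],(480,360),interpolation=cv2.INTER_CUBIC)
C=np.zeros((360,780,3),np.uint8); C[:300,:300]=a; C[:,300:]=b; cv2.imwrite("pics/c3.png",C[:,:,::-1])
E
```

```text
(no output)
```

View pics/c3.png

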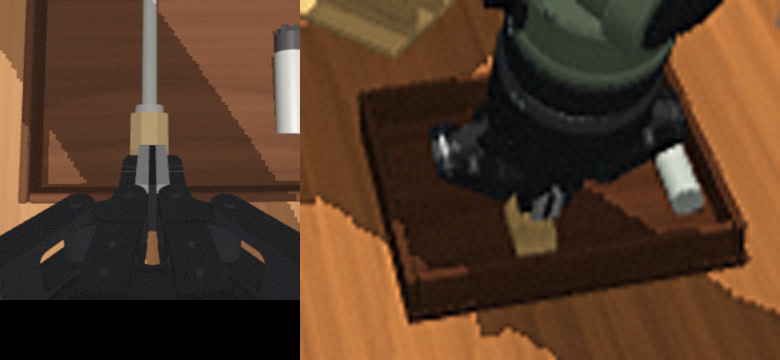

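```bash
python3 - <<'E'
from h import *
s=snap("wrist"); im=s["img"]; h=cv2.cvtColor(im,cv2.COLOR_RGB2HSV)
ro=((h[...,1]<60)&(h[...,2]>90)); ro[:, :300]=0; ro[:,340:]=0; ro[202:]=0
ys,xs=np.where(ro); print(ys.min(),xs[ys<ys.min()+4].mean())
t=plane(s,xs[ys<ys.min()+4].mean(),ys.min(),.010); print("tip",t.round(4),"was .5159 -.286", proj(s,[.5159,-.286,.01]))
print("junction now",plane(s,320,204,.022).round(4),"expected jn px",proj(s,[.5139,-.3667,.022]),"knob exp",proj(s,[.5135,-.3807,.0185]))
print("TCP px",proj(s,arm.observe()["position"]),arm.observe()["position"])
E
```

```text
89 319.34285714285716
tip [ 0.5156 -0.2842  0.01  ] was .5159 -.286 [319.82666484  91.55539679]
junction now [ 0.5142 -0.362   0.022 ] expected jn px [319.68331297 211.92786352] knob exp [319.61479758 235.64512994]
TCP px [321.58044837 233.09917829] [ 0.51472116 -0.37918759  0.01535729]
```

```bash
python3 - <<'E'
from h import *
s=snap("side"); print("TCP side px",proj(s,arm.observe()["position"]),"crop",(proj(s,arm.observe()["position"])-[285,255])*4+[300,0], "knob px",proj(s,[.5135,-.3807,.0185]))
o,d=ray(s,346,308); 
for y in (-.379,-.389): t=(y-o[1])/d[1]; print((o+d*t).round(4))
E
python3 - <<'E'
import cv2
a=cv2.imread('pics/sd3.png')[285:330,320:370]; b=cv2.imread('pics/w3.png')[190:290,270:370]
import numpy as np
cv2.imwrite('pics/c4.png',np.hstack([cv2.resize(a,(444,400),interpolation=cv2.INTER_CUBIC),cv2.resize(b,(350,400))]))
E
```

```text
TCP side px [342.56406581 310.26827772] crop [530.25626325 221.07311087] knob px [342.19234066 309.77338371]
[ 0.5223 -0.379   0.0199]
[ 0.5195 -0.389   0.0301]
```

View pics/c4.png

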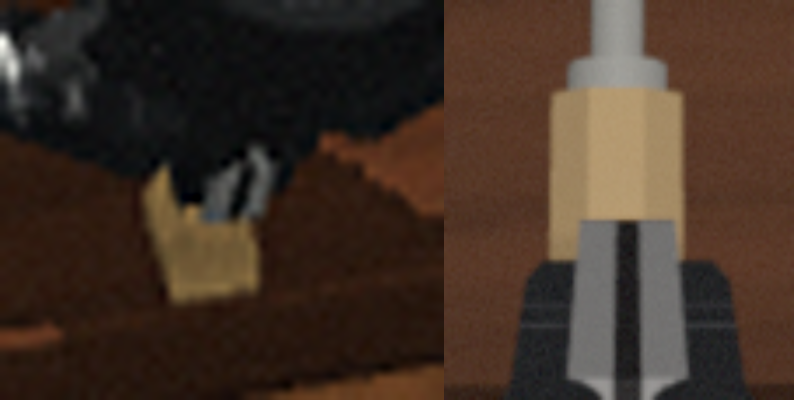

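```bash
python3 - <<'E'
from h import *
s=snap("wrist"); o=arm.observe(); R=Ro.from_euler('xyz',o["tool_rot"],degrees=True).as_matrix()
for b in (0,.005,.01,.015,.019,.025): print(b,proj(s,o["position"]-b*R[:,2]).round(1),proj(s,o["position"]-b*R[:,2]+.011*R[:,0]).round(1))
print(o)
E
```

```text
0 [321.5 233.1] [321.5 216.3]
0.005 [321.5 236.6] [321.5 219.4]
0.01 [321.5 240.3] [321.5 222.7]
0.015 [321.5 244.1] [321.5 226.2]
0.019 [321.5 247.4] [321.5 229.1]
0.025 [321.5 252.5] [321.5 233.7]
{'clock': 3.2, 'joint_positions': array([-51.37627293,  52.13622485,  14.89285169,  72.19232158,
        15.79157639,  37.35102386]), 'qd': array([-0.01009837, -0.11405766,  0.03950089, -0.02532492,  0.02130263,
        0.05116981]), 'effort': array([-1.17228154e-02, -6.65676212e+01,  2.20958430e+01,  2.71438234e+00,
        8.34390912e-01,  6.96078450e-05]), 'position': array([ 0.51472707, -0.37918725,  0.01536649]), 'tool_rot': array([179.86568786, -24.8478644 ,  88.58118695]), 'contact_force': array([ 0.01130387, -0.76612227, -0.19457348]), 'ft_torque': array([-0.39838906,  0.01467788, -0.02283067]), 'opening': -0.00035343960553097366}
```

```bash
python3 - <<'E'
from h import *
s=snap("side"); o=arm.observe(); R=Ro.from_euler('xyz',o["tool_rot"],degrees=True).as_matrix()
for b in (0,.01,.02,.03,.04): print(b,proj(s,o["position"]-b*R[:,2]).round(1),proj(s,o["position"]-b*R[:,2]+.011*R[:,0]).round(1),proj(s,o["position"]-b*R[:,2]-.011*R[:,0]).round(1))
d=pickle.load(open("s0.pkl","rb"))["wrist"]["img"]
g=pickle.load(open("w1.pkl","rb"))["img"]
print([ (r, d[r,200:245].sum(1).tolist()[::4]) for r in (262,275)])
E
```

```text
0 [342.6 310.3] [341.5 305.4] [343.7 315.2]
0.01 [343.1 308.5] [342.  303.6] [344.2 313.5]
0.02 [343.5 306.8] [342.4 301.8] [344.7 311.7]
0.03 [344. 305.] [342.9 300. ] [345.2 310. ]
0.04 [344.5 303.1] [343.4 298.2] [345.7 308.2]
[(262, [395, 383, 334, 209, 212, 154, 63, 22, 142, 136, 141, 404]), (275, [167, 213, 207, 156, 56, 0, 27, 8, 379, 370, 357, 399])]
```

The gripper closed on nothing. Both views show the pad tips about 33–35 mm behind the reported TCP and above the knob, and the knob has hardly moved. I'll reopen, advance gently along the tool axis and watch the force.

>>> {"method": "send_rows", "body": {"series": [0,0,0,0,0,0,0,0,0,0,0,0,0,0,0,0,0,0,0,0,0,0,0,0], "grip": 0.45}}

```text
clock: 3.65
position: [0.5147, -0.3792, 0.0154]
tool_rot: [179.9, -24.8, 88.6]
contact_force: [-0.6, 0.1, 0.1]
opening: 0.0469
```

>>> {"method": "send_rows", "body": {"series": [0,0,0.008,0,0,0,0,0,0.016,0,0,0,0,0,0.022,0,0,0,0,0,0.024,0,0,0,0,0,0.024,0,0,0]}}

```text
clock: 4.15
position: [0.5148, -0.3685, -0.007]
tool_rot: [179.9, -24.9, 88.6]
contact_force: [-0.2, -0.5, -0.7]
opening: 0.0473
```

>>> {"method": "send_rows", "body": {"series": [0,0,0.003,0,0,0,0,0,0.006,0,0,0,0,0,0.006,0,0,0]}}

```text
clock: 4.45
position: [0.5147, -0.3656, -0.0128]
tool_rot: [179.9, -24.9, 88.6]
contact_force: [-0.0, -0.1, -1.1]
opening: 0.047
```

>>> {"method": "send_rows", "body": {"series": [0,0,0.003,0,0,0,0,0,0.005,0,0,0,0,0,0.005,0,0,0]}}

```text
clock: 4.75
position: [0.5146, -0.3632, -0.0176]
tool_rot: [180.0, -25.0, 88.6]
contact_force: [0.5, -0.7, -0.4]
opening: 0.047
```

>>> {"method": "send_rows", "body": {"series": [0,0,0,0,0,0,0,0,0,0,0,0,0,0,0,0,0,0,0,0,0,0,0,0,0,0,0,0,0,0], "grip": 1}}

```text
clock: 5.25
position: [0.5146, -0.3633, -0.0175]
tool_rot: [180.0, -24.9, 88.6]
contact_force: [0.5, 0.0, 1.6]
opening: 0.0206
```

Gripped: opening 20.6 mm on the 22 mm knob. Now I lift and check the pin in the hand.

>>> {"method": "send_rows", "body": {"series": [0.01,0,-0.02,0,0,0,0.025,0,-0.055,0,0,0,0.045,0,-0.095,0,0,0,0.063,0,-0.136,0,0,0,0.063,0,-0.136,0,0,0,0.063,0,-0.136,0,0,0]}}

```text
clock: 5.85
position: [0.5151, -0.3644, 0.1334]
tool_rot: [179.8, -24.8, 88.6]
contact_force: [-0.6, 0.3, -1.1]
opening: 0.0209
```

```bash
python3 - <<'E'
from h import *
s=snap("wrist","w5"); pickle.dump(s,open("w5.pkl","wb")); d=snap("side","sd5"); o=arm.observe(); print(o["position"],o["tool_rot"],o["opening"],o["contact_force"])
R=Ro.from_euler('xyz',o["tool_rot"],degrees=True).as_matrix(); P=o["position"]
def T(x,z): return P+R@[x,0,z]
print("pred knob",proj(s,T(.001,-.039)),"pred tip(60deg)",[proj(s,T(.001,-.039)+R@[.096*np.sin(f),0,.096*np.cos(f)]).round(1).tolist() for f in np.radians((50,55,60,65,70))])
a=s["img"][40:400,170:470]; b=cv2.resize(d["img"][200:345,285:445],(397,360),interpolation=cv2.INTER_CUBIC)
cv2.imwrite("pics/c5.png",np.hstack([a,b])[:,:,::-1])
E
```

```text
[ 0.51392276 -0.36295793  0.13097875] [-179.94768802  -25.02504062   88.53245465] 0.02064732754851281 [-0.16905563  0.24208271 -0.46705927]
pred knob [319.31126993 261.24559669] pred tip(60deg) [[319.8, 104.1], [319.7, 95.5], [319.7, 87.1], [319.6, 79.2], [319.5, 71.9]]
```

View pics/c5.png

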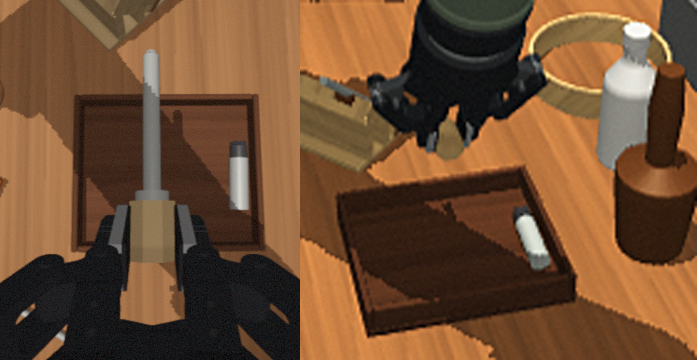

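```bash
cat >> h.py <<'E'
YR=43.3; a_=np.radians(YR); xr=np.array([np.cos(a_),np.sin(a_),0]); yr=np.array([-np.sin(a_),np.cos(a_),0]); up=np.array([0,0,1.])
G=np.array([.4607,-.0875,.023]); AX=(-xr+up)/2**.5; N=(xr+up)/2**.5
KT=np.array([.001,0,-.039])   # knob centre in tool frame
E
python3 - <<'E'
from h import *
R=tool(YR,-15); K=G+.096*AX
F=K-R.apply(KT)
for n,off in (("pre",.12*up),("near",.004*N+.004*AX)):
    print(n,(F+off).round(4),toolrel(F+off,R).tolist())
print(toolrel([.514,-.363,.22],tool(88.5,25)).tolist(), arm.observe()["joint_positions"].round(1))
E
```

```text
pre [ 0.4032 -0.1416  0.1735] [0.2159, -0.1163, 0.054, -0.0712, -0.661, 0.8023]
near [ 0.4032 -0.1416  0.0591] [0.1675, -0.1162, 0.1576, -0.0712, -0.661, 0.8023]
[0.0376, 0.0, -0.0807, -0.0012, -0.0004, 0.0005] [-50.6  45.5  19.1  83.   16.   38.1]
```

>>> {"method": "send_rows", "body": {"series": [0.032,-0.01,-0.01,-0.009,-0.083,0.1,0.06,-0.025,-0.01,-0.018,-0.165,0.2,0.088,-0.041,-0.004,-0.027,-0.248,0.3,0.115,-0.057,0.005,-0.036,-0.33,0.4,0.142,-0.073,0.016,-0.045,-0.413,0.5,0.167,-0.088,0.028,-0.053,-0.496,0.6,0.192,-0.102,0.041,-0.062,-0.578,0.7,0.216,-0.116,0.054,-0.071,-0.661,0.802]}}

```text
clock: 6.75
position: [0.4015, -0.14, 0.1726]
tool_rot: [180.0, 15.2, 43.1]
contact_force: [-0.1, 0.6, -0.8]
opening: 0.0207
```

>>> {"method": "send_rows", "body": {"series": [0,0,0,0,0,0,0,0,0,0,0,0]}}

```text
clock: 6.95
position: [0.4006, -0.1385, 0.1712]
tool_rot: [-179.8, 15.3, 43.3]
contact_force: [0.1, -0.7, -1.4]
opening: 0.0204
```

```bash
python3 - <<'E'
from h import *
s=snap("wrist","w6"); sc=snap("scene","sc6"); sd=snap("side","sd6"); pickle.dump((s,sc,sd),open("s6.pkl","wb"))
R=tool(YR,-15); K=G+.096*AX; F=K-R.apply(KT); o=arm.observe(); print(o["position"],o["tool_rot"],o["joint_positions"].round(1))
Rn=Ro.from_euler('xyz',o["tool_rot"],degrees=True)
kn=o["position"]+Rn.apply(KT); ph=np.radians(60); tp=kn+Rn.apply([.096*np.sin(ph),0,.096*np.cos(ph)])
for n,x in (("w",s),("sc",sc),("sd",sd)): print(n,"knob",proj(x,kn).round(1),"tip",proj(x,tp).round(1),"gfoot",proj(x,G).round(1))
for off in (.006*N+.02*up+.004*AX,.004*N+.004*AX): print(toolrel(F+off,R).tolist())
A=cv2.resize(s["img"][0:300,200:440],(448,560)); B=cv2.resize(sd["img"][200:280,250:345],(352,296),interpolation=cv2.INTER_CUBIC)
u,v=proj(sc,kn).astype(int); C2=cv2.resize(sc["img"][max(v-40,0):v+50,u-60:u+60],(352,264),interpolation=cv2.INTER_CUBIC)
C=np.vstack([B,C2]); cv2.imwrite("pics/c6.png",np.hstack([A,C])[:,:,::-1])
E
```

```text
[ 0.40153525 -0.14093382  0.17212876] [179.99416252  15.20553826  43.00994304] [-18.7  14.  -23.5  59.9 -13.4 119.1]
w knob [326.4 266.7] tip [327.   89.4] gfoot [327.2  52.3]
sc knob [355.8 130.3] tip [346.8 164.4] gfoot [344.2 195.6]
sd knob [270.7 180.8] tip [290.3 193.4] gfoot [293.3 232.7]
[0.0261, 0.0017, 0.0878, -0.0012, 0.0036, -0.0049]
[0.0304, 0.0017, 0.1088, -0.0012, 0.0036, -0.0049]
```

View pics/c6.png

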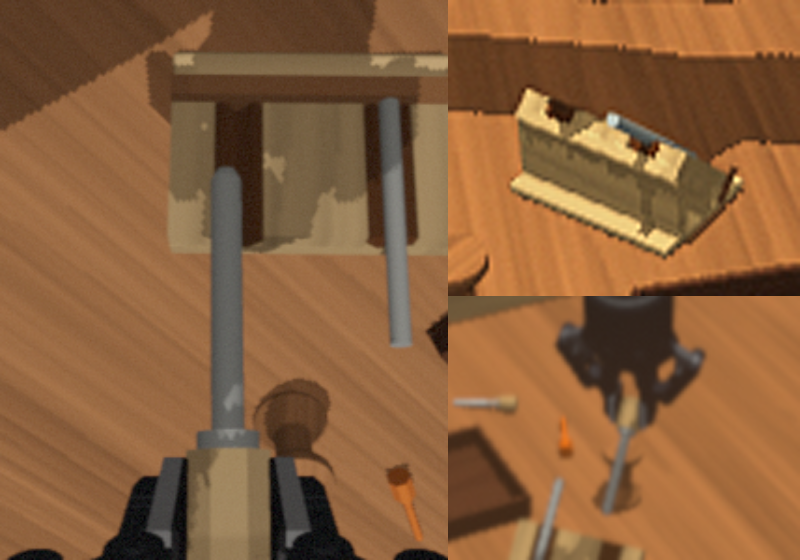

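The wrist view shows the pin tip at px (322,90), about 2 mm to the left of the predicted (327,89). The groove foot is at (328,54) against a predicted (327,52), and the rack is squarely aligned. I'll correct by +2.5 mm in tool y and lower the pin.

>>> {"method": "send_rows", "body": {"series": [0.006,0.002,0.022,0,0.003,0,0.013,0.004,0.044,0,0.0036,-0.002,0.019,0.004,0.064,0,0.0036,-0.003,0.024,0.004,0.08,0,0.0036,-0.004,0.0265,0.004,0.09,0,0.0036,-0.004,0.0285,0.004,0.1,0,0.0036,-0.004,0.03,0.004,0.107,0,0.0036,-0.004,0.03,0.004,0.107,0,0.0036,-0.004]}}

```text
clock: 7.9
position: [0.4044, -0.1434, 0.0604]
tool_rot: [-179.9, 15.0, 43.2]
contact_force: [-0.3, 0.6, -0.8]
opening: 0.0208
```

```bash
cat > chk.py <<'E'
from h import *
import sys
s=snap("wrist",sys.argv[1]); o=arm.observe(); print(o["position"].round(4),o["tool_rot"].round(2),o["contact_force"].round(2),o["ft_torque"].round(2),o["opening"].round(4))
E
python3 chk.py w7; python3 - <<'E'
from h import *
R=tool(YR,-15); K=G+.096*AX; F=K-R.apply(KT)+.0025*R.as_matrix()[:,1]
print(toolrel(F,R).tolist())
E
```

```text
[0.0021, 0.0002, 0.0072, -0.0017, 0.0002, -0.0011]Traceback (most recent call last):
  File "chk.py", line 3, in <module>
    s=snap("wrist",sys.argv[1]); o=arm.observe(); print(o["position"].round(4),o["tool_rot"].round(2),o["contact_force"].round(2),o["ft_torque"].round(2),o["opening"].round(4))
                                                                                                                                                          ^^^^^^^^^^^^^^^^^^
AttributeError: 'float' object has no attribute 'round'
```

>>> {"method": "send_rows", "body": {"series": [0.0006,0,0.002,0,0,0,0.001,0,0.0035,0,0,0,0.0012,0,0.0045,0,0,0,0.0012,0,0.0045,0,0,0]}}

```text
clock: 8.35
position: [0.4051, -0.1431, 0.0565]
tool_rot: [-179.9, 15.0, 43.2]
contact_force: [0.1, 2.2, 0.6]
opening: 0.0208
```

>>> {"method": "send_rows", "body": {"series": [0.0003,0,0.001,0,0,0,0.0006,0,0.002,0,0,0,0.0006,0,0.002,0,0,0]}}

```text
clock: 8.65
position: [0.405, -0.1424, 0.0546]
tool_rot: [-179.9, 14.9, 43.3]
contact_force: [-2.2, 3.0, 5.4]
opening: 0.0205
```

>>> {"method": "send_rows", "body": {"series": [0,-0.0008,0,0,0,0,0,-0.001,0,0,0,0,0,-0.001,0,0,0,0]}}

```text
clock: 8.95
position: [0.4043, -0.1418, 0.0545]
tool_rot: [-179.9, 14.9, 43.3]
contact_force: [0.4, 0.1, -0.7]
opening: 0.0209
```

>>> {"method": "send_rows", "body": {"series": [0,0,0,0,0,0,0,0,0,0,0,0,0,0,0,0,0,0,0,0,0,0,0,0,0,0,0,0,0,0], "grip": 0.45}}

```text
clock: 9.45
position: [0.4043, -0.1419, 0.0545]
tool_rot: [-179.9, 14.9, 43.3]
contact_force: [-0.6, 0.1, 0.0]
opening: 0.0468
```

```bash
sed -i 's/o\["opening"\].round(4)/round(o["opening"],4)/' chk.py; python3 chk.py w8; python3 - <<'E'
from h import *
R=tool(YR,-15); o=arm.observe()
s=cv2.imread("pics/w8.png"); h=cv2.cvtColor(s,cv2.COLOR_BGR2HSV); w7=cv2.imread("pics/w7.png")
sn=snap("wrist"); 
K=G+.096*AX
print("pred knob",proj(sn,K),"tip",proj(sn,G),"L82",proj(sn,G+.082*AX),"end",proj(sn,G+.110*AX))
kn=(h[...,0]>10)&(h[...,0]<30)&(h[...,2]>80)&(h[...,1]>60)
ro=(h[...,1]<50)&(h[...,2]>70)
for n,m in(("knob",kn),("rod",ro)):
    for y in range(40,300,15):
        x=np.where(m[y,290:360])[0]; 
        if len(x): print(n,y,x.min()+290,x.max()+290,len(x))
E
```

```text
[ 0.4043 -0.1419  0.0545] [-179.89   14.92   43.28] [-0.49  0.25 -0.6 ] [ 0.14 -0.14  0.03] 0.0469
pred knob [319.61595248 263.16938635] tip [320.16688292  87.90285343] L82 [319.70479998 234.90448719] end [319.52377364 292.4940775 ]
knob 40 290 359 70
knob 55 290 359 70
knob 70 290 359 69
knob 85 290 359 70
knob 100 290 359 31
knob 115 290 359 30
knob 130 290 359 30
knob 145 290 359 30
knob 160 290 359 28
knob 175 290 359 28
knob 190 290 359 28
knob 205 290 359 28
knob 220 290 359 54
knob 235 290 359 38
knob 250 290 359 70
knob 265 290 359 70
knob 280 290 359 70
knob 295 290 359 70
rod 100 312 327 16
rod 115 311 327 17
rod 130 311 327 17
rod 145 311 326 16
rod 160 311 326 16
rod 175 311 326 16
rod 190 310 326 17
rod 205 310 326 17
rod 220 310 325 16
rod 235 302 333 32
```

The pin rests in the groove: rod centred at px 319 against the predicted groove axis at 320, and the force is zero. I'll retreat and work out the knob-end regrasp.

>>> {"method": "send_rows", "body": {"series": [0,0,-0.02,0,0,0,0,0,-0.05,0,0,0,0,0,-0.085,0,0,0,0,0,-0.12,0,0,0,0,0,-0.12,0,0,0]}}

```text
clock: 10.05
position: [0.4305, -0.1213, 0.1744]
tool_rot: [179.7, 14.7, 43.2]
contact_force: [0.8, -0.1, -0.4]
opening: 0.0469
```

```bash
python3 chk.py w9; python3 - <<'E'
from h import *
K=G+.096*AX; R=tool(YR,45)
sn=snap("wrist"); print("pred tip",proj(sn,G),"L82",proj(sn,G+.082*AX),"knob",proj(sn,K),"end",proj(sn,G+.11*AX))
h=cv2.cvtColor(cv2.imread("pics/w9.png"),cv2.COLOR_BGR2HSV); ro=(h[...,1]<50)&(h[...,2]>70)
for y in range(60,320,8):
    x=np.where(ro[y,290:350])[0]
    if len(x)>5: print(y,x.min()+290,x.max()+290,len(x),end="; ")
for b in (.1,0): print(toolrel(K+AX*(b-.049),R).tolist())
E
```

```text
[ 0.429  -0.1211  0.1723] [179.86  14.78  43.26] [ 0.88 -0.36 -0.75] [ 0.2  -0.21  0.02] 0.047
pred tip [318.59360764  91.83974474] L82 [318.45491196 177.0096324 ] knob [318.42949582 192.6171094 ] end [318.40353022 208.56199672]
100 312 320 9; 108 312 320 9; 116 311 320 10; 124 311 320 10; 132 311 320 10; 140 311 320 10; 148 311 320 10; 156 311 320 10; 164 311 320 10; 172 309 322 14; [-0.0438, -0.0015, 0.0571, -0.0003, 1.0449, -0.0005]
[0.0427, -0.0015, 0.1073, -0.0003, 1.0449, -0.0005]
```

>>> {"method": "send_rows", "body": {"series": [-0.0055,0,0.007,0,0.131,0,-0.011,0,0.014,0,0.261,0,-0.0165,-0.0005,0.021,0,0.392,0,-0.022,-0.0005,0.0285,0,0.523,0,-0.0275,-0.0006,0.0355,0,0.653,0,-0.033,-0.0006,0.043,0,0.784,0,-0.0385,-0.0006,0.05,0,0.915,0,-0.0438,-0.0006,0.057,0,1.045,0]}}

```text
clock: 10.95
position: [0.3852, -0.1598, 0.1269]
tool_rot: [179.8, -45.3, 43.3]
contact_force: [0.5, -0.8, -0.8]
opening: 0.0466
```

>>> {"method": "send_rows", "body": {"series": [0,0,0,0,0,0,0,0,0,0,0,0]}}

```text
clock: 11.15
position: [0.3841, -0.1593, 0.1255]
tool_rot: [-179.8, -45.3, 42.8]
contact_force: [0.5, 0.0, -0.1]
opening: 0.0468
```

```bash
python3 chk.py w10; python3 - <<'E'
from h import *
K=G+.096*AX; R=tool(YR,45)
sn=snap("wrist"); o=arm.observe(); print(o["joint_positions"].round(1)); print("pred tip",proj(sn,G),"knob",proj(sn,K),"end",proj(sn,G+.11*AX))
h=cv2.cvtColor(cv2.imread("pics/w10.png"),cv2.COLOR_BGR2HSV); ro=(h[...,1]<50)&(h[...,2]>70)
kn=(h[...,0]>10)&(h[...,0]<30)&(h[...,2]>110)&(h[...,1]>60)
for y in range(40,330,12):
    x=np.where(ro[y,280:360])[0]
    if len(x)>5: print(y,x.min()+280,x.max()+280,len(x),end="; ")
for b in (0,): print(toolrel(K+AX*(b-.049),R).tolist())
E
```

```text
[ 0.3848 -0.1592  0.1265] [179.98 -45.25  43.14] [ 0.1  -0.2   0.34] [-0.43  0.48 -0.  ] 0.0469
[-67.9  18.6 -42.3  48.9  41.5  61.2]
pred tip [321.63198845 175.26254581] knob [321.67767    205.21282867] end [321.68738945 211.58520907]
184 317 325 9; [-0.0005, -0.0006, 0.1001, 0.0027, -0.0038, 0.0008]
```

>>> {"method": "send_rows", "body": {"series": [0,0,0.03,0,0,0,0,0,0.06,0,0,0,0,0,0.08,0,0,0,0,0,0.092,0,0,0,-0.0005,0,0.099,0.002,-0.003,0,-0.0005,0,0.099,0.002,-0.003,0]}}

```text
clock: 11.85
position: [0.437, -0.11, 0.0577]
tool_rot: [179.7, -45.0, 43.7]
contact_force: [1.0, 0.7, 0.1]
opening: 0.0466
```

>>> {"method": "send_rows", "body": {"series": [0,0,0,0,0,0,0,0,0,0,0,0,0,0,0,0,0,0,0,0,0,0,0,0,0,0,0,0,0,0], "grip": 1, "newtons": 40}}

```text
clock: 12.35
position: [0.4368, -0.1099, 0.0583]
tool_rot: [179.8, -45.1, 43.6]
contact_force: [-4.0, 0.3, 6.5]
opening: 0.0212
```

```bash
python3 chk.py w11; python3 - <<'E'
from h import *
o=arm.observe(); R=Ro.from_euler('xyz',o["tool_rot"],degrees=True); K=G+.096*AX
print("knob in tool",R.inv().apply(K-o["position"]),"tip in tool",R.inv().apply(G-o["position"]))
E
```

```text
[ 0.4369 -0.1099  0.0583] [179.8  -45.08  43.59] [-3.35  0.86  6.45] [0.47 0.41 0.57] 0.0216
knob in tool [-1.78049526e-03  4.25361010e-05 -4.78945457e-02] tip in tool [-1.91404875e-03  5.37952490e-05  4.81053608e-02]
```

Regrasped at 21 mm. I'll lift out normal to the slope, then turn upright.

>>> {"method": "send_rows", "body": {"series": [0.004,0,0,0,0,0,0.014,0,-0.01,0,0,0,0.03,0,-0.035,0,0,0,0.055,0,-0.065,0,0,0,0.085,0,-0.1,0,0,0,0.12,0,-0.12,0,0,0,0.14,0,-0.14,0,0,0,0.14,0,-0.14,0,0,0]}}

```text
clock: 13.2
position: [0.4377, -0.1116, 0.2597]
tool_rot: [179.2, -45.0, 44.0]
contact_force: [-0.2, -0.5, -2.6]
opening: 0.0213
```

```bash
python3 chk.py w12; python3 - <<'E'
from h import *
R=tool(90,0); print(toolrel([.55,.03,.36],R).tolist()); R=tool(YR,0); print(toolrel([.46,-.1,.36],R).tolist())
sn=snap("wrist"); o=arm.observe(); Rn=Ro.from_euler('xyz',o["tool_rot"],degrees=True); print(proj(sn,o["position"]+Rn.apply([-.0018,0,.048])))
h=cv2.cvtColor(cv2.imread("pics/w12.png"),cv2.COLOR_BGR2HSV); ro=(h[...,1]<50)&(h[...,2]>70)
for y in range(60,300,6):
    x=np.where(ro[y,290:350])[0]
    if len(x)>3: print(y,x.min()+290,x.max()+290,len(x),end="; ")
E
```

```text
[ 0.4369 -0.111   0.2576] [179.41 -44.99  43.86] [-0.82 -0.3  -0.15] [-0.57  0.66  0.06] 0.0215
[0.1992, -0.0239, 0.0541, 0.3251, -0.7377, -0.7667]
[0.0895, 0.0086, -0.0551, 0.006, -0.7852, 0.0052]
[320.6135481 209.8718776]
66 321 326 6; 120 307 311 5; 210 315 325 11; 216 315 325 11; 222 315 326 12; 228 314 326 13; 234 314 326 13; 240 314 327 14; 246 290 349 24; 252 290 349 9; 258 290 349 7; 264 290 293 4;
```

>>> {"method": "send_rows", "body": {"series": [0.035,-0.003,-0.02,0.04,-0.092,-0.096,0.065,-0.006,-0.03,0.081,-0.184,-0.192,0.095,-0.009,-0.03,0.122,-0.277,-0.288,0.12,-0.012,-0.02,0.163,-0.369,-0.383,0.143,-0.015,-0.002,0.203,-0.461,-0.479,0.163,-0.018,0.018,0.244,-0.553,-0.575,0.182,-0.021,0.036,0.284,-0.645,-0.671,0.199,-0.024,0.054,0.325,-0.738,-0.767]}}

```text
clock: 14.1
position: [0.5504, 0.0313, 0.3573]
tool_rot: [-179.8, 0.1, 90.2]
contact_force: [-0.2, -1.1, -0.8]
opening: 0.0214
```

>>> {"method": "send_rows", "body": {"series": [0,0,0,0,0,0,0,0,0,0,0,0]}}

```text
clock: 14.3
position: [0.5503, 0.0326, 0.3542]
tool_rot: [-179.5, 0.1, 90.4]
contact_force: [-0.0, -1.2, -1.2]
opening: 0.0213
```

```bash
python3 chk.py w13; python3 - <<'E'
from h import *
s=snap("wrist"); sc=snap("scene","sc13"); sd=snap("side","sd13"); pickle.dump((s,sc,sd),open("s13.pkl","wb"))
im=s["img"]; h=cv2.cvtColor(im,cv2.COLOR_RGB2HSV)
# green guard mask stats per column/row
g=(h[...,0]>55)&(h[...,0]<95)&(h[...,1]>60)&(h[...,2]>15)
nc,l,st,ce=cv2.connectedComponentsWithStats(g.astype(np.uint8)); i=1+np.argmax(st[1:,4]); print(st[i],ce[i])
print(h[60:220:8,250].tolist())
E
```

```text
[0.5499 0.0314 0.3551] [-1.7956e+02  8.0000e-02  9.0220e+01] [ 0.25  0.46 -1.1 ] [-0.01  0.01  0.01] 0.0213
[  243    25   263    99 12633] [370.11802422  76.97854825]
[[73, 105, 39], [76, 118, 41], [73, 64, 28], [60, 184, 18], [54, 102, 25], [12, 137, 117], [11, 144, 115], [13, 145, 116], [13, 152, 114], [13, 145, 114], [14, 139, 174], [13, 139, 176], [14, 141, 174], [14, 139, 173], [14, 147, 168], [14, 140, 169], [13, 137, 168], [14, 141, 170], [14, 139, 172], [17, 108, 149]]
```

```bash
python3 - <<'E'
from h import *
s,sc,sd=pickle.load(open("s13.pkl","rb"))
def br(a): return np.clip(255*(a/255.)**.5,0,255).astype(np.uint8)
A=cv2.resize(br(s["img"][0:165,220:520]),(780,429),interpolation=cv2.INTER_CUBIC)
B=cv2.resize(br(sc["img"][185:245,290:430]),(390,167),interpolation=cv2.INTER_CUBIC)
C=cv2.resize(br(sd["img"][105:165,260:400]),(390,167),interpolation=cv2.INTER_CUBIC)
cv2.imwrite("pics/c13.png",np.vstack([A,np.hstack([B,C])])[:,:,::-1])
E
```

```text
(no output)
```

View pics/c13.png

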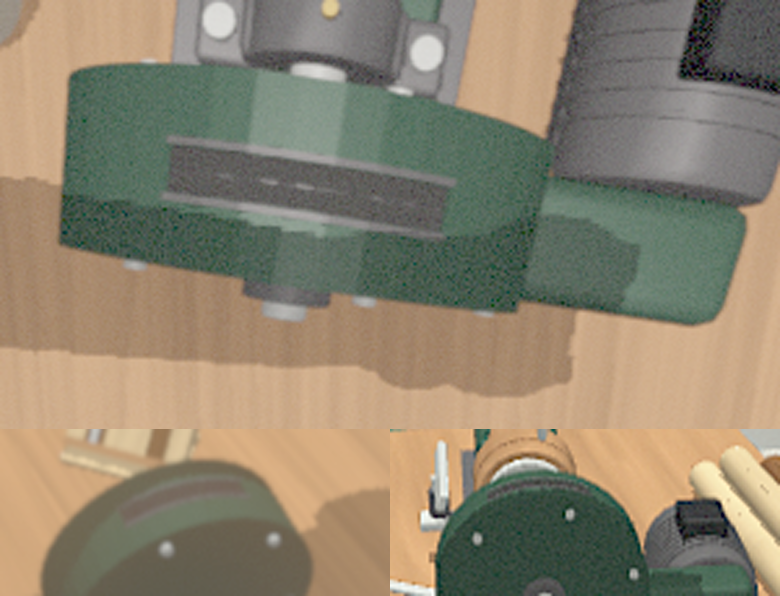

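This is the last view. It shows the slot in the wrist picture with its ends at px (285,65) and (391,81), in the scene picture at (335,215) and (377,206), and in the side picture at (295,128) and (333,126). I'll cast these and cross-check.

```bash
python3 - <<'E'
from h import *
s,sc,sd=pickle.load(open("s13.pkl","rb"))
im=s["img"]; g=im.astype(float).mean(2)
# refine: grey, low-saturation dark slot mask in wrist
h=cv2.cvtColor(im,cv2.COLOR_RGB2HSV)
m=np.zeros(g.shape,np.uint8); sub=(h[...,1]<75)&(h[...,2]<45); m[50:95,278:398]=sub[50:95,278:398]
m=cv2.morphologyEx(m,cv2.MORPH_OPEN,np.ones((3,3),np.uint8))
nc,l,st,ce=cv2.connectedComponentsWithStats(m); i=1+np.argmax(st[1:,4]); print(st[i],ce[i])
print(cv2.minAreaRect(np.argwhere(l==i)[:,::-1].astype(np.float32)))
L=plane(s,285,65.4,.211);Rr=plane(s,390.8,80.8,.211)
c=(L+Rr)/2; e=Rr-L; print("wrist",L.round(4),Rr.round(4),"len",np.linalg.norm(e).round(4),"yaw",np.degrees(np.arctan2(e[1],e[0])).round(2),"c",c.round(4))
for z in (.211,): 
    a,b=plane(sc,334.9,215.5,z),plane(sc,376.9,206.2,z); print("scene R,L",a.round(4),b.round(4),((a+b)/2).round(4))
    a,b=plane(sd,295.2,127.6,z),plane(sd,333.2,125.8,z); print("side L,R",a.round(4),b.round(4),((a+b)/2).round(4))
# width
a,b=plane(s,220+307/2.6,165/2.6,.222),plane(s,220+305/2.6,215/2.6,.222); print("width",a,b)
# pin tip in wrist
o=arm.observe(); Rn=Ro.from_euler('xyz',o["tool_rot"],degrees=True); tip=o["position"]+Rn.apply([-.0018,0,.048]); print("tip pred",tip,proj(s,tip),proj(sc,tip),proj(sd,tip))
ro=(h[...,1]<60)&(h[...,2]>60)
for y in range(190,262,5):
    x=np.where(ro[y,295:350])[0]
    if len(x)>3: print(y,x.min()+295,x.max()+295,len(x),end="; ")
E
```

```text
[ 284   56  108   33 1769] [337.27981911  71.27981911]
((337.3663330078125, 71.32039642333984), (107.49004364013672, 19.28699493408203), 8.343891143798828)
wrist [0.5139 0.1373 0.211 ] [0.6141 0.1241 0.211 ] len 0.1011 yaw -7.47 c [0.564  0.1307 0.211 ]
scene R,L [0.608  0.1236 0.211 ] [0.512 0.139 0.211] [0.56   0.1313 0.211 ]
side L,R [0.5159 0.143  0.211 ] [0.6207 0.1281 0.211 ] [0.5683 0.1355 0.211 ]
width [0.56325007 0.13821239 0.222     ] [0.5628761  0.12186506 0.222     ]
tip pred [0.5495529  0.02786484 0.30904306] [321.57485304 211.55832102] [339.79283678 147.14319941] [314.91921243 107.79206632]
210 315 325 11; 215 315 325 11; 220 315 325 11; 225 315 326 12; 230 315 326 12; 235 315 326 12; 240 314 327 14; 245 295 349 18;
```

```bash
python3 - <<'E'
from h import *
s,sc,sd=pickle.load(open("s13.pkl","rb"))
o=arm.observe(); Rn=Ro.from_euler('xyz',o["tool_rot"],degrees=True); P=o["position"]
for n,x,(y0,y1,x0,x1),th in (("w",s,(200,222,305,336),60),("sc",sc,(120,156,325,356),75),("sd",sd,(90,118,300,332),75)):
    h=cv2.cvtColor(x["img"],cv2.COLOR_RGB2HSV)
    print(n,"pred tip",proj(x,P+Rn.apply([-.0018,0,.048])).round(1),"x+3mm",proj(x,P+Rn.apply([.0012,0,.048])).round(1),"mid",proj(x,P+Rn.apply([-.0018,0,.0])).round(1))
    for y in range(y0,y1,2): 
        r=h[y,x0:x1]; m=np.where((r[:,1]<th)&(r[:,2]>50))[0]; print(y,(m.min()+x0,m.max()+x0,len(m)) if len(m) else '-',end=' ')
    print()
E
```

```text
w pred tip [321.6 211.6] x+3mm [321.6 207.8] mid [321.2 239.3]
200 - 202 - 204 - 206 (np.int64(317), np.int64(322), 6) 208 (np.int64(315), np.int64(324), 10) 210 (np.int64(315), np.int64(325), 11) 212 (np.int64(315), np.int64(325), 11) 214 (np.int64(315), np.int64(325), 11) 216 (np.int64(315), np.int64(325), 11) 218 (np.int64(315), np.int64(325), 11) 220 (np.int64(315), np.int64(325), 11) 
sc pred tip [339.8 147.1] x+3mm [340.4 147.9] mid [340.6 128.8]
120 (np.int64(341), np.int64(343), 3) 122 (np.int64(341), np.int64(343), 3) 124 (np.int64(341), np.int64(343), 3) 126 (np.int64(341), np.int64(343), 3) 128 (np.int64(341), np.int64(342), 2) 130 (np.int64(341), np.int64(343), 3) 132 (np.int64(341), np.int64(342), 2) 134 (np.int64(341), np.int64(342), 2) 136 (np.int64(341), np.int64(342), 2) 138 (np.int64(341), np.int64(342), 2) 140 (np.int64(341), np.int64(342), 2) 142 (np.int64(341), np.int64(342), 2) 144 (np.int64(341), np.int64(342), 2) 146 (np.int64(341), np.int64(342), 2) 148 - 150 - 152 - 154 (np.int64(331), np.int64(333), 3) 
sd pred tip [314.9 107.8] x+3mm [314.7 107.4] mid [314.5  89. ]
90 (np.int64(313), np.int64(316), 4) 92 (np.int64(313), np.int64(316), 4) 94 (np.int64(313), np.int64(316), 4) 96 (np.int64(313), np.int64(316), 4) 98 (np.int64(313), np.int64(316), 4) 100 (np.int64(313), np.int64(316), 4) 102 (np.int64(313), np.int64(315), 3) 104 (np.int64(313), np.int64(316), 4) 106 (np.int64(313), np.int64(315), 3) 108 (np.int64(314), np.int64(315), 2) 110 - 112 - 114 - 116 (np.int64(305), np.int64(314), 10)
```

```bash
cat > lath.py <<'E'
from h import *
LY=-8.0; b_=np.radians(LY); lx=np.array([np.cos(b_),np.sin(b_),0]); ly=np.array([-np.sin(b_),np.cos(b_),0])
C=np.array([.565,.131,.115]); TT=np.array([-.0005,0,.048])
def pose(al,r):
    R=Ro.from_rotvec(np.radians(al)*ly)*tool(LY+90,0); a=np.radians(al)
    return C+r*(np.sin(a)*lx+np.cos(a)*up)-R.apply(TT),R
def where():
    o=arm.observe(); R=Ro.from_euler('xyz',o["tool_rot"],degrees=True); v=o["position"]+R.apply(TT)-C
    x,y,z=v@lx,v@ly,v[2]; return dict(t=round(o["clock"],2),al=round(np.degrees(np.arctan2(x,z)),2),r=round(np.hypot(x,z)*1e3,2),y=round(y*1e3,2),f=o["contact_force"].round(1).tolist(),op=round(o["opening"],4))
if __name__=="__main__":
    import sys
    print(where())
    for q in sys.argv[1:]:
        al,r=map(float,q.split(",")); print(q,toolrel(*pose(al,r/1e3)).tolist())
E
python3 lath.py -- -23,150 -23,92 2>/dev/null || python3 lath.py " -23,150" " -23,92"
```

```text
{'t': 14.5, 'al': np.float64(-0.33), 'r': np.float64(194.04), 'y': np.float64(-102.99), 'f': [0.6, -0.3, -1.1], 'op': 0.0213}
{'t': 14.5, 'al': np.float64(-0.33), 'r': np.float64(194.04), 'y': np.float64(-102.99), 'f': [0.6, -0.3, -1.1], 'op': 0.0213}
 -23,150 [0.1127, -0.0609, 0.0599, -0.4052, -0.0262, 0.1392]
 -23,92 [0.1096, -0.0382, 0.1132, -0.4052, -0.0262, 0.1392]
```

>>> {"method": "send_rows", "body": {"series": [0.03,-0.015,0.005,-0.1,-0.006,0.035,0.06,-0.03,0.01,-0.2,-0.013,0.07,0.09,-0.045,0.02,-0.3,-0.02,0.1,0.11,-0.06,0.035,-0.4,-0.026,0.139,0.1127,-0.061,0.05,-0.405,-0.026,0.139,0.1127,-0.061,0.06,-0.405,-0.026,0.139,0.1127,-0.061,0.06,-0.405,-0.026,0.139]}}

```text
clock: 15.2
position: [0.488, 0.141, 0.2966]
tool_rot: [157.1, 0.0, 81.9]
contact_force: [0.4, 0.5, -0.1]
opening: 0.0214
```

```bash
python3 lath.py " -23,92" " -23,86"; python3 - <<'E'
from lath import *
s=snap("wrist","w14"); o=arm.observe(); print(o["joint_positions"].round(1)); R=Ro.from_euler('xyz',o["tool_rot"],degrees=True); print("tip pred",proj(s,o["position"]+R.apply(TT)))
# slot centre-line: predicted slot ends vs. observed dark band
for al in (-28,-15,0,15,28):
    for y in (-8,8):
        a=np.radians(al); print(al,y,proj(s,C+.109*(np.sin(a)*lx+np.cos(a)*up)+y/1e3*ly).round(1),end=' ')
print()
im=s["img"]; h=cv2.cvtColor(im,cv2.COLOR_RGB2HSV)
m=((h[...,1]<75)&(h[...,2]<45)).astype(np.uint8)
for al in (0,8,15,22):
    a=np.radians(al); p=proj(s,C+.109*(np.sin(a)*lx+np.cos(a)*up)); 
    u=int(round(p[0])); v=int(round(p[1])); col=h[v-30:v+31,u]; print(al,p.round(1),''.join('#' if (c[1]<75 and c[2]<50) else '.' for c in col))
E
```

```text
{'t': 15.2, 'al': np.float64(-23.22), 'r': np.float64(149.48), 'y': np.float64(-1.33), 'f': [0.4, 0.5, -0.1], 'op': 0.0214}
 -23,92 [0.0013, 0.0006, 0.0575, -0.001, 0.0008, -0.0016]
 -23,86 [0.0013, 0.0006, 0.0635, -0.001, 0.0008, -0.0016]
[ 13.2  -5.7 -29.4  44.7  -8.2 109.8]
tip pred [323.43284388 207.12792803]
-28 -8 [311.4 198.6] -28 8 [311.2 181.1] -15 -8 [339.3 198.4] -15 8 [339.6 180.9] 0 -8 [369.  195.7] 0 8 [369.8 178.7] 15 -8 [392.6 191.1] 15 8 [393.8 174.7] 28 -8 [406.5 186.1] 28 8 [407.9 170.5] 
0 [369.4 187.3] .......................##.#############......................
8 [383.1 185.2] .......................################......................
15 [393.2 183. ] .......................###############.......................
22 [401.6 180.5] ......................################.......................
```

The slot is seen within 1 px of the prediction. Lowering through it.

>>> {"method": "send_rows", "body": {"series": [0.0013,0.0006,0.015,0,0,0,0.0013,0.0006,0.03,0,0,0,0.0013,0.0006,0.042,0,0,0,0.0013,0.0006,0.052,0,0,0,0.0013,0.0006,0.058,0,0,0,0.0013,0.0006,0.058,0,0,0]}}

```text
clock: 15.85
position: [0.5128, 0.1385, 0.244]
tool_rot: [157.0, -0.0, 81.8]
contact_force: [0.0, -0.5, -1.0]
opening: 0.0213
```

```bash
python3 lath.py " -23,86"
```

```text
{'t': 15.85, 'al': np.float64(-21.83), 'r': np.float64(91.39), 'y': np.float64(-0.42), 'f': [0.0, -0.5, -1.0], 'op': 0.0213}
 -23,86 [0.0004, -0.0019, 0.0054, -0.0006, 0.0013, -0.0033]
```

>>> {"method": "send_rows", "body": {"series": [0.0004,-0.001,0.002,0,0,0,0.0004,-0.002,0.004,0,0,0,0.0004,-0.002,0.005,0,0,0]}}

```text
clock: 16.15
position: [0.5129, 0.139, 0.2388]
tool_rot: [157.0, -0.0, 81.8]
contact_force: [0.7, -0.6, -0.8]
opening: 0.0211
```

>>> {"method": "send_rows", "body": {"series": [0,0,0.001,0,0,0,0,0,0.0015,0,0,0,0,0,0.0015,0,0,0]}}

```text
clock: 16.45
position: [0.5135, 0.139, 0.2375]
tool_rot: [157.0, -0.0, 81.8]
contact_force: [-0.6, 0.3, 0.6]
opening: 0.0212
```

>>> {"method": "send_rows", "body": {"series": [0,0,0.001,0,0,0,0,0,0.0015,0,0,0,0,0,0.0015,0,0,0]}}

```text
clock: 16.75
position: [0.5142, 0.139, 0.2366]
tool_rot: [157.0, -0.0, 81.8]
contact_force: [-2.8, -0.2, 3.8]
opening: 0.0212
```

```bash
python3 lath.py " -23,85"
```

```text
{'t': 16.75, 'al': np.float64(-22.86), 'r': np.float64(84.01), 'y': np.float64(0.32), 'f': [-2.8, -0.2, 3.8], 'op': 0.0212}
 -23,85 [-0.0004, -0.0002, -0.001, 0.0003, 0.0007, -0.0029]
```

Contact comes at r≈84 mm with 4.7 N, and the rim is expected at 85. Now I drag along the rim with the axis radial.

>>> {"method": "send_rows", "body": {"series": [0,0.0017,0.0005,0.013,0,0,0,0.0035,0.0007,0.026,0,0,0,0.0052,0.0008,0.039,0,0,0,0.0069,0.001,0.052,0,0,0,0.0069,0.001,0.052,0,0]}}

```text
clock: 17.25
position: [0.5193, 0.1385, 0.2382]
tool_rot: [160.2, -0.1, 81.9]
contact_force: [-9.9, 1.7, 9.6]
opening: 0.0213
```

```bash
python3 lath.py " -19,83.5" " -17,83.5"
```

```text
{'t': 17.25, 'al': np.float64(-21.03), 'r': np.float64(83.62), 'y': np.float64(0.59), 'f': [-9.9, 1.7, 9.6], 'op': 0.0213}
 -19,83.5 [-0.0006, 0.0036, 0.0001, 0.0138, -0.0003, -0.0023]
 -17,83.5 [-0.0006, 0.0082, 0.0003, 0.0487, -0.0003, -0.0023]
```

>>> {"method": "send_rows", "body": {"series": [-0.0003,0.001,-0.0008,0.01,0,0,-0.0005,0.003,-0.0006,0.022,0,0,-0.0006,0.0052,-0.0005,0.035,0,0,-0.0006,0.007,-0.0004,0.045,0,0,-0.0006,0.007,-0.0004,0.045,0,0]}}

```text
clock: 17.75
position: [0.5263, 0.1369, 0.241]
tool_rot: [162.8, -0.1, 81.9]
contact_force: [-1.7, 1.0, 2.3]
opening: 0.0214
```

```bash
python3 lath.py " -15,84" " -14,84"
```

```text
{'t': 17.75, 'al': np.float64(-17.3), 'r': np.float64(83.92), 'y': np.float64(-0.08), 'f': [-1.7, 1.0, 2.3], 'op': 0.0214}
 -15,84 [0.0001, 0.0052, 0.0, 0.0382, -0.0002, -0.0027]
 -14,84 [0.0001, 0.0075, 0.0001, 0.0556, -0.0003, -0.0027]
```

>>> {"method": "send_rows", "body": {"series": [0,0.002,0,0.014,0,0,0,0.004,0.0001,0.028,0,0,0,0.006,0.0002,0.044,0,0,0,0.0075,0.0002,0.0556,0,0,0,0.0075,0.0002,0.0556,0,0]}}

```text
clock: 18.25
position: [0.5344, 0.1356, 0.2432]
tool_rot: [166.0, -0.1, 81.8]
contact_force: [-0.8, 0.6, 1.4]
opening: 0.0213
```

```bash
python3 lath.py " -11,84" " -10,84"
```

```text
{'t': 18.25, 'al': np.float64(-13.33), 'r': np.float64(83.87), 'y': np.float64(-0.17), 'f': [-0.8, 0.6, 1.4], 'op': 0.0213}
 -11,84 [0.0002, 0.0059, 0.0, 0.0525, -0.0003, -0.0032]
 -10,84 [0.0002, 0.0082, 0.0002, 0.0699, -0.0003, -0.0032]
```

>>> {"method": "send_rows", "body": {"series": [0,0.002,0.0004,0.016,0,0,0,0.004,0.0006,0.032,0,0,0,0.006,0.0007,0.046,0,0,0,0.007,0.0007,0.058,0,0,0,0.007,0.0007,0.058,0,0]}}

```text
clock: 18.75
position: [0.541, 0.1348, 0.2444]
tool_rot: [169.4, -0.1, 81.8]
contact_force: [-4.2, -0.1, 4.0]
opening: 0.0214
```

```bash
python3 lath.py " -7,84" " -6,84"
```

```text
{'t': 18.75, 'al': np.float64(-10.7), 'r': np.float64(83.67), 'y': np.float64(-0.05), 'f': [-4.2, -0.1, 4.0], 'op': 0.0214}
 -7,84 [0.0001, 0.0084, -0.0001, 0.0623, -0.0007, -0.003]
 -6,84 [0.0001, 0.0107, 0.0001, 0.0798, -0.0008, -0.003]
```

>>> {"method": "send_rows", "body": {"series": [0,0.0015,0.0002,0.012,0,0,0,0.003,0.0003,0.022,0,0,0,0.005,0.0003,0.036,0,0,0,0.0055,0.0003,0.04,0,0,0,0.0055,0.0003,0.04,0,0]}}

```text
clock: 19.25
position: [0.5462, 0.1341, 0.2451]
tool_rot: [171.8, -0.1, 81.8]
contact_force: [-4.1, 0.8, 3.7]
opening: 0.0214
```

```bash
python3 lath.py " -6,84" " -5,84"
```

```text
{'t': 19.25, 'al': np.float64(-8.42), 'r': np.float64(83.53), 'y': np.float64(-0.0), 'f': [-4.1, 0.8, 3.7], 'op': 0.0214}
 -6,84 [0.0001, 0.0054, -0.0004, 0.038, -0.0011, -0.0031]
 -5,84 [0.0001, 0.0077, -0.0003, 0.0555, -0.0011, -0.0031]
```

>>> {"method": "send_rows", "body": {"series": [0,0.002,0.0001,0.014,0,0,0,0.004,0.0002,0.028,0,0,0,0.006,0.0003,0.042,0,0,0,0.007,0.0003,0.05,0,0,0,0.007,0.0003,0.05,0,0]}}

```text
clock: 19.75
position: [0.5534, 0.1331, 0.246]
tool_rot: [174.8, -0.1, 81.8]
contact_force: [-5.0, 0.9, 6.0]
opening: 0.0212
```

```bash
python3 lath.py " -3,84" " -2,84"
```

```text
{'t': 19.75, 'al': np.float64(-5.12), 'r': np.float64(83.51), 'y': np.float64(0.07), 'f': [-5.0, 0.9, 6.0], 'op': 0.0212}
 -3,84 [0.0, 0.005, -0.0004, 0.0389, -0.0015, -0.0032]
 -2,84 [0.0, 0.0073, -0.0003, 0.0563, -0.0016, -0.0032]
```

>>> {"method": "send_rows", "body": {"series": [0,0.002,0,0.014,0,0,0,0.004,0,0.028,0,0,0,0.006,0,0.044,0,0,0,0.007,0,0.053,0,0,0,0.007,0,0.053,0,0]}}

```text
clock: 20.25
position: [0.5607, 0.132, 0.2464]
tool_rot: [177.9, -0.1, 81.8]
contact_force: [-2.1, 0.7, 2.7]
opening: 0.0213
```

```bash
python3 lath.py "0,84" "1,84"
```

```text
{'t': 20.25, 'al': np.float64(-1.77), 'r': np.float64(83.43), 'y': np.float64(-0.02), 'f': [-2.1, 0.7, 2.7], 'op': 0.0213}
0,84 [0.0001, 0.0044, -0.0005, 0.0374, -0.0017, -0.0036]
1,84 [0.0001, 0.0067, -0.0004, 0.0548, -0.0017, -0.0035]
```

>>> {"method": "send_rows", "body": {"series": [0,0.002,0.0002,0.014,0,0,0,0.004,0.0003,0.028,0,0,0,0.006,0.0004,0.044,0,0,0,0.007,0.0004,0.054,0,0,0,0.007,0.0004,0.054,0,0]}}

```text
clock: 20.75
position: [0.5681, 0.1309, 0.2463]
tool_rot: [-179.0, -0.1, 81.8]
contact_force: [-4.0, 1.3, 5.2]
opening: 0.0211
```

```bash
python3 lath.py "3,84" "4,84"
```

```text
{'t': 20.75, 'al': np.float64(1.58), 'r': np.float64(83.35), 'y': np.float64(-0.03), 'f': [-4.0, 1.3, 5.2], 'op': 0.0211}
3,84 [0.0001, 0.0038, -0.0006, 0.035, -0.002, -0.0037]
4,84 [0.0001, 0.0061, -0.0005, 0.0525, -0.002, -0.0037]
```

>>> {"method": "send_rows", "body": {"series": [0,0.002,0,0.014,0,0,0,0.004,0,0.028,0,0,0,0.006,0.0001,0.042,0,0,0,0.007,0.0001,0.053,0,0,0,0.007,0.0001,0.053,0,0]}}

```text
clock: 21.25
position: [0.5754, 0.1298, 0.2459]
tool_rot: [-175.9, -0.1, 81.8]
contact_force: [-2.3, 0.6, 2.7]
opening: 0.0215
```

```bash
python3 lath.py "7,83.5"
```

```text
{'t': 21.25, 'al': np.float64(4.86), 'r': np.float64(83.29), 'y': np.float64(-0.11), 'f': [-2.3, 0.6, 2.7], 'op': 0.0215}
7,83.5 [0.0002, 0.0056, -0.0, 0.0508, -0.0023, -0.0039]
```

>>> {"method": "send_rows", "body": {"series": [0,0.002,0.0002,0.014,0,0,0,0.004,0.0004,0.028,0,0,0,0.006,0.0005,0.042,0,0,0,0.007,0.0005,0.053,0,0,0,0.007,0.0005,0.053,0,0]}}

```text
clock: 21.75
position: [0.5832, 0.1285, 0.244]
tool_rot: [-172.9, -0.1, 81.7]
contact_force: [0.6, 0.5, -0.6]
opening: 0.0213
```

```bash
python3 lath.py "10,83.3"
```

```text
{'t': 21.75, 'al': np.float64(8.67), 'r': np.float64(82.36), 'y': np.float64(-0.38), 'f': [0.6, 0.5, -0.6], 'op': 0.0213}
10,83.3 [0.0005, 0.0044, -0.0008, 0.05, -0.0021, -0.0042]
```

The force vanished and the tip dropped about 1 mm at α≈8.7°, so this is likely the groove. I stop dragging and lower gently.

>>> {"method": "send_rows", "body": {"series": [0,0,0.001,0,0,0,0,0,0.002,0,0,0,0,0,0.0025,0,0,0,0,0,0.0025,0,0,0]}}

```text
clock: 22.15
position: [0.5833, 0.1284, 0.2418]
tool_rot: [-172.9, -0.1, 81.7]
contact_force: [1.8, -1.1, 0.3]
opening: 0.0211
```

```bash
python3 lath.py "8.7,80"
```

```text
{'t': 22.15, 'al': np.float64(9.06), 'r': np.float64(80.16), 'y': np.float64(-0.46), 'f': [1.8, -1.1, 0.3], 'op': 0.0211}
8.7,80 [0.0006, 0.0009, 0.0002, 0.0287, -0.0019, -0.0042]
```

>>> {"method": "send_rows", "body": {"series": [0.0003,0.0011,0.0005,0.015,0,0,0.0006,0.0022,0.001,0.03,-0.001,-0.003,0.0006,0.0022,0.0025,0.03,-0.001,-0.003,0.0006,0.0022,0.004,0.03,-0.001,-0.003,0.0006,0.0022,0.004,0.03,-0.001,-0.003]}}

```text
clock: 22.65
position: [0.5849, 0.1288, 0.2369]
tool_rot: [-171.2, -0.0, 81.9]
contact_force: [1.3, 0.6, -1.4]
opening: 0.0212
```

```bash
python3 lath.py "9.5,74"; python3 -c "
from bench import arm;print(arm.observe()['tool_rot'])"
```

```text
{'t': 22.65, 'al': np.float64(9.67), 'r': np.float64(75.58), 'y': np.float64(0.11), 'f': [1.3, 0.6, -1.4], 'op': 0.0212}
9.5,74 [-0.0001, 0.0003, 0.0016, 0.0119, -0.0007, -0.0012]
[-1.71183170e+02 -3.11552383e-02  8.19266786e+01]
```

>>> {"method": "send_rows", "body": {"series": [0,0.0003,0.0015,0.006,0,0,0,0.0004,0.003,0.008,0,0,0,0.0004,0.0045,0.008,0,0,0,0.0004,0.006,0.008,0,0,0,0.0004,0.006,0.008,0,0]}}

```text
clock: 23.15
position: [0.5846, 0.1288, 0.2309]
tool_rot: [-170.8, -0.0, 81.9]
contact_force: [1.9, -1.0, -1.8]
opening: 0.0211
```

>>> {"method": "send_rows", "body": {"series": [0,0,0.0008,0,0,0,0,0,0.0015,0,0,0,0,0,0.0015,0,0,0]}}

```text
clock: 23.45
position: [0.5845, 0.1288, 0.2296]
tool_rot: [-170.8, -0.0, 81.9]
contact_force: [2.6, -0.5, 2.3]
opening: 0.0209
```

```bash
python3 lath.py "9.5,68"
```

```text
{'t': 23.45, 'al': np.float64(10.08), 'r': np.float64(68.32), 'y': np.float64(0.1), 'f': [2.6, -0.5, 2.3], 'op': 0.0209}
9.5,68 [-0.0001, -0.0004, 0.0003, 0.005, -0.0008, -0.0012]
```

>>> {"method": "send_rows", "body": {"series": [0,0.0003,0.0008,0,0,0,0,0.0004,0.0012,0,0,0,0,0.0004,0.0012,0,0,0]}}

```text
clock: 23.75
position: [0.5847, 0.1289, 0.2289]
tool_rot: [-170.8, -0.1, 81.9]
contact_force: [0.1, -1.4, 4.7]
opening: 0.0209
```

```bash
python3 lath.py "9.5,68"
```

```text
{'t': 23.75, 'al': np.float64(10.29), 'r': np.float64(67.6), 'y': np.float64(0.23), 'f': [0.1, -1.4, 4.7], 'op': 0.0209}
9.5,68 [-0.0002, -0.0007, -0.0004, 0.0053, -0.0011, -0.0011]
```

The tip is 16 mm below the rim contact and the force is upward only, so it is on the bottom. Releasing.

>>> {"method": "send_rows", "body": {"series": [0,0,-0.0005,0,0,0,0,0,-0.0005,0,0,0,0,0,-0.0005,0,0,0]}}

```text
clock: 24.05
position: [0.5845, 0.1289, 0.229]
tool_rot: [-170.8, -0.0, 81.9]
contact_force: [0.7, 0.4, 1.0]
opening: 0.0213
```

>>> {"method": "send_rows", "body": {"series": [0,0,0,0,0,0,0,0,0,0,0,0,0,0,0,0,0,0,0,0,0,0,0,0], "grip": 0.62}}

```text
clock: 24.45
position: [0.5844, 0.1289, 0.2289]
tool_rot: [-170.7, -0.0, 81.9]
contact_force: [0.2, 0.4, 0.3]
opening: 0.0325
```

>>> {"method": "send_rows", "body": {"series": [0,0,0,0,0,0,0,0,0,0,0,0,0,0,0,0,0,0,0,0,0,0,0,0], "grip": 0.35}}

```text
clock: 24.85
position: [0.5844, 0.1289, 0.2289]
tool_rot: [-170.7, -0.0, 81.9]
contact_force: [-1.0, 0.3, 0.4]
opening: 0.0556
```

```bash
python3 lath.py "9.5,68"; python3 - <<'E'
from lath import *
s=snap("wrist","w20"); h=cv2.cvtColor(s["img"],cv2.COLOR_RGB2HSV)
a=np.radians(9.5); ax=np.sin(a)*lx+np.cos(a)*up; B=C+[0,0,0]
for n,L in (("L40",.04),("L82",.082),("knob",.096),("end",.11)): print(n,proj(s,C+(.068+L)*ax).round(1))
kn=((h[...,0]>10)&(h[...,0]<30)&(h[...,2]>100)&(h[...,1]>60)).astype(np.uint8)
kn[:150]=0
nc,l,st,ce=cv2.connectedComponentsWithStats(kn)
for i in range(1,nc):
    if st[i,4]>150: print(st[i],ce[i].round(1))
E
```

```text
{'t': 24.85, 'al': np.float64(10.0), 'r': np.float64(67.57), 'y': np.float64(0.2), 'f': [-1.0, 0.3, 0.4], 'op': 0.0556}
9.5,68 [-0.0002, -0.0004, -0.0004, 0.0042, -0.0009, -0.0011]
L40 [320.9 228.7]
L82 [321. 262.]
knob [321.  277.1]
end [321.1 295.1]
[    0   150   234   250 33870] [105.  251.3]
[  408   150   232   213 24480] [542.7 248.4]
[  252   254   141   115 11746] [322.5 315.1]
[ 167  361   44   39 1140] [193.2 383.7]
[434 361  30  39 858] [446.4 381.1]
```

>>> {"method": "send_rows", "body": {"series": [0,0,-0.005,0,0,0,0,0,-0.015,0,0,0,0,0,-0.03,0,0,0,0,0,-0.05,0,0,0,0,0,-0.08,0,0,0,0,0,-0.11,0,0,0,0,0,-0.14,0,0,0,0,0,-0.14,0,0,0]}}

```text
clock: 25.7
position: [0.6084, 0.1256, 0.372]
tool_rot: [-171.2, -0.1, 81.9]
contact_force: [-0.7, 0.2, -0.3]
opening: 0.0558
```

```bash
python3 - <<'E'
from lath import *
s=snap("wrist","w21"); sd=snap("side","sd21"); sc=snap("scene","sc21"); o=arm.observe(); print(o["clock"],o["position"],o["contact_force"].round(1))
a=np.radians(9.7); ax=np.sin(a)*lx+np.cos(a)*up
for n,x in (("w",s),("sd",sd),("sc",sc)):
    p=proj(x,C+(.068+.096)*ax); print(n,"knob",p.round(1),"sheet",proj(x,C+.109*ax).round(1),"end",proj(x,C+.178*ax).round(1))
    h=cv2.cvtColor(x["img"],cv2.COLOR_RGB2HSV); u,v=p.astype(int)
    for vv in range(v-24,v+34,4):
        r=h[vv,u-24:u+25]; print(vv,''.join('K' if (10<c[0]<30 and c[1]>60 and c[2]>90) else 'r' if c[1]<60 and c[2]>60 else '.' for c in r))
E
```

```text
25.85 [0.60677117 0.12561462 0.36690198] [ 0.7  0.7 -0.4]
w knob [320.3 189.2] sheet [319.7 174.7] end [320.4 193.8]
165 .......................r.rr...........r..........
169 .................................................
173 ......................rrrr.......................
177 ....................rrrrrrrr.....................
181 ...................KKKKKKKKKKKK..................
185 ................KKKKKKKKKKKKKKKKKKKK.............
189 ..............KKKKKKKKKKKKKKKKKKKKKKK............
193 ..............K.KKKKKKKKKKKKKKKKKKKKK............
197 .............KKKKKKKKKKKKKKKKKKKKKKKKKK..........
201 .............KKKKKKKKKKKKKKKKKKKKKKKKKK..........
205 KKKKKKKKKKKKKKKKKKKKKKKKKKKKKKKKKKKKKKKKKKKKKKKKK
209 KKKKKKKKKKKKKKKKKKKKKKKKKKKKKKKKKKKKKKKKKKKKKKKKK
213 KKKKKKKKKKKKKKKKKKKKKKKKKKKKKKKKKKKKKKKKKKKKKKKKK
217 KKKKKKKKKKKKKKKKKKKKKKKKKKKKKKKKKKKKKKKKKKKKKKKKK
221 KKKKKKKKKKKKKKKKKKKKKKKKKKKKKKKKKKKKKKKKKKKKKKKKK
sd knob [323.  104.4] sheet [320.  123.3] end [323.8  99.5]
80 .................................................
84 .................................................
88 ....
[... 861 characters left out ...]
76 KKKKKKrrrKKKKKKKKKKKKKKKKKKKKKKKKKKKKKKKKKKKKKKKK
180 KKKKKrrrKKKKKKKKKKKKKKKKKKKKKKKKKKKKKKKKKKKKKKKKK
184 KKKKrrrKKKKKKKKKKKKKKKKKKKKKKKKKKKKKKKKKKKKKKKKKK
188 KKKrrrKKKKKKKKKKKKKKKKKKKKKKKKKKKKKKKKKKKKKKKKKKK
192 KKKKKKKKKKKKKKKKKKKKKKKKKKKKKKKKKKKKKKKKKKKKKKKKK
196 KKKKKKKKKKKKKKKKKKKKKKKKKKKKKKKKKKKKK............
200 KKKKKKKKKKKKKKKKKKKKKK..rrrrr....................
204 KKKKKKKKKKKKKK...........rrrrr...................
208 KKKKKKK...................rrrr...................
212 KK...............................................
216 .................................................
220 .................................................
224 .................................................
```

>>> {"method": "send_rows", "body": {"series": [0,0,-0.03,0,0,0,0,0,-0.03,0,0,0,0,0,-0.03,0,0,0,0,0,-0.03,0,0,0,0,0,-0.03,0,0,0]}}

```text
clock: 26.35
position: [0.6112, 0.1249, 0.3956]
tool_rot: [-170.7, -0.0, 81.9]
contact_force: [-0.5, -0.3, -0.8]
opening: 0.0558
```

```bash
python3 - <<'E'
from lath import *
sd=snap("side"); d0=pickle.load(open("s0.pkl","rb"))["side"]["img"]; d21=cv2.imread("pics/sd21.png")[:,:,::-1]
# pin region unchanged since release
print("pin region diff",np.abs(sd["img"][100:126,312:332].astype(int)-d21[100:126,312:332]).mean())
D=np.abs(sd["img"].astype(int)-d0).sum(2)
for n,(u,v,w) in dict(bobbin=(252,282,16),glue=(417,240,16),mallet=(429,270,20),jar=(248,172,14),hoop=(400,222,16),spur=(378,296,8),orange=(264,327,12),small=(298,362,16),pinspot=(341,300,10),wrench=(260,160,10)).items(): print(n,D[v-w:v+w,u-w:u+w].mean().round(1),end="; ")
arm.finish_job(); print(arm.observe()["clock"])
E
```

```text
pin region diff 1.7705128205128204
bobbin 7.1; glue 7.6; mallet 7.1; jar 52.5; hoop 7.2; spur 7.6; orange 7.0; small 7.3; pinspot 118.9; wrench 37.0; the job is handed in; nothing more can be done
the job is handed in; nothing more can be done
```

I leaned the pin in the rack's free groove and let go of it there, then took it again by its knob and held it upright. I put its tip through the guard slot and dragged it over the rim. It dropped into the groove about 10° to the lathe's +x side of the top. I lowered it about 16 mm to the bottom, released it and withdrew, then handed the job in at about 26.4 s.

**Last checks:**
- **Pin:** it is standing, and its knob and rod appear within a few pixels of where they should in the cameras. It was unmoved about half a second after release, and the arm was clear of it with no contact force.
- **Bench:** the bobbin, glue, mallet, hoop, spur and both look-alike pins show no change in the side view.

**Failed or disagreed:**
- **First grasp:** it closed on nothing. The real finger tips stand about 34 mm behind the reported TCP, so I corrected for that.
- **Drag force:** one drag step early on pressed with about 14 N. The other steps stayed at about 8 N or less.
- **Jar and wrench:** their patches in the side view changed. I never went near either of them. A moved arm shadow is the likely cause, but I did not check this further.

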